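# Pack the measuring bow: carrier onto the curved bar, keeper across it last

## Robot

A 7-joint arm with a two-finger parallel gripper is mounted at the origin on the work surface. World frame = base frame: x ahead of the robot, y to its left, z up, the work surface at z = 0. Lengths are in m, angles in rad, forces in N, time in s.
With the tool pointing down it reaches from about 0.425 to 0.925 m from the base axis. Payload 6.8 kg.
Tool frame: the origin (TCP) lies midway between the tips of the shut fingers; the grasp point (between the pads) lies 19 mm behind it (bot.grasp_offset is the distance from the TCP to the grasp point, in m); z points along the fingers, x is the direction in which the jaws open and shut, and the axes are right-handed (so a half turn about z gives the same grasp; the last joint's range is limited). The gripper opens to 85 mm and grips with 20 to 120 N. Pads are 22 mm wide; open, the fingers measure 114 mm over their backs; the gripper's body (76 mm by 85 mm) begins 54 mm behind the grasp point. The pads swing forward as they close: fully open they stand 13 mm farther back than shut.
Start: joints at [-0.108, 0.477, 0.022, 1.555, -0.011, 1.109, -0.083], TCP at [0.675, 0, 0.231] pointing down, gripper open.
Joint ranges: [-2.96, 2.96], [-0.34, 2.1], [-1.41, 1.46], [0.24, 2.44], [-1.37, 4.51], [0.17, 1.92], [-2.96, 2.96]. Speed limits (rad/s): [2.39, 2.39, 3.14, 3.14, 3.14, 3.14, 3.14].

## Interface

Orientations are given as a unit quaternion [w, x, y, z].
In Python, from station import bot, imaging gives the robot as it stands. The module is installed in compiled form; this text tells all that it offers.
- The arm moves only by the tool apply_moves, never from a script. Its argument "increments" is a list of rows, each a list of 7 numbers: the shift along the tool's x, y, z in mm, then the turn, a rotation vector about the tool's x, y, z in degrees, then the closure, from -1 (fully open) to 1 (shut). In form: [[dx, dy, dz, rx, ry, rz, grip], ...]. A call has exactly 8 rows; each row shifts and turns the pose as measured when the row begins, along the tool's axes as they then stand; what a row does not reach is not made up. A row lasts 1/8 s, in which the tool goes at most 62.5 mm and 10.7 degrees, less where a joint would pass 70% of its speed; a pose out of reach is approached as far as the arm can. A call with a gripper value outside its range is refused whole. The fingers move at their own pace and stop on an object; "grip_force" is the grip in N (left out, the last holds). Time passes only in rows, so rows that do not move let the fingers close, or fill a call up. It gives the time, the measured TCP pose, the force and the opening at its end, in the units of the state.
- bot.get_obs(): the state, without advancing time (a new reading comes with each control period).
- imaging.read_camera(name): name is "scene" or "side" or "wrist"; returns the picture (400x640x3 uint8, red, green, blue); there is no depth.
- imaging.get_calibration(name): a dict with "K" (3x3 intrinsics, pixels), "extrinsics" (4x4, takes a point from camera to world coordinates). Camera axes: x right, y down, z forward; pixel columns grow to the right and rows downward; lengths in m; the calibration is good to about 2 mm. The wrist camera is an equidistant fisheye: a pixel r from the principal point sees the ray r / f radians off the axis. A picture is of the moment at which its call begins: read the wrist's pose just before it. get_calibration takes no time and is no camera call; for the wrist camera it gives the pose at the moment of the call.
- bot.hand_in(): hands the job in, once; it reports no verdict.
The state is a dict: "t": time; "q": joint angles; "joint_vel": joint speeds; "joint_torque": joint torques, N m; "eef_pos": TCP position; "tool_rot": TCP orientation; "contact_force": force on the tool from outside, world axes, zero at the start; "torque": the same for the moment, N m; "gripper_width": opening from 0.0 (shut) to 1.0 (fully open).
Only numpy, scipy, OpenCV 4.12 (cv2) and the standard library are available. Lean on these libraries where they do the work, as an engineer would, in place of code of your own. Each camera call takes 0.05 s, during which the arm holds its last target.

## Task

Pack the dental measuring bow away: thread the bored carrier onto the free end of the curved steel bar and slide it round the bend, fully home against the stop collar, and leave it hanging there right way up. Then lay the keeper bar across the bar's free end, seated down in its two saddles with its tab up, so that the carrier cannot come off. Let go of both parts and leave the jar, the dental model and the polishing disc where they are.

Things in the scene. Friction and masses are not known exactly. Their poses are not given: they have to be found in the camera images.
- bow_tray: Fixed grey plate (x -55 to 195, y -50 to 145, 10 mm thick) carrying a level round steel bar, 10 mm thick, axis 60 mm up. Origin: centre of the bar's bend, at bench height; z up. In this frame (mm) the bar runs from its free tip (120,-27) along +y to (120,0), round a quarter circle of radius 120 about the origin to (0,120), then along -x to the stop collar. Two aluminium saddles flank the tip.
- bar_tip (a point): The bar's rounded free tip, on its axis, 60 mm above the bench; the carrier goes on here, moving along the tray's +y, through the 76 mm wide gap between the saddles (their walls reach 78 mm above the bench). Axes as bow_tray.
- bar_home (a point): Where the centre of the carrier's bore is when the carrier touches the stop collar (26 mm across, held by a post 72 mm high, the bar's only support): tray frame (0,120,60) mm, on the bar's axis. Collar face 15 mm further along -x. The bore then lies along the tray's x. Let go, the carrier hangs about 3.5 mm lower. Axes as bow_tray.
- keeper_seat (a point): Where the centre of the keeper's underside is when seated: tray frame (120,-5,68) mm, 3 mm over the bar; the keeper then lies along the tray's x. Saddle floors: 68 mm up, 38 to 60 mm either side along x. Walls 10 mm high at their sides and outer ends leave the keeper 4.5 mm play each way along y and 8 mm along x. Axes as bow_tray.
- carrier: Loose bored block, about 160 g, 30 mm long (x), 32 wide (y), 50 high, standing on its steel foot. Round 17 mm bore right through along x, axis 33 mm above the foot. Black grip tab on top, 24 (x) x 14 (y) mm, from 50 to 77 mm up. Origin: centre of the underside; z up. The same after half a turn about z. Heaviest below the bore: on the bar it hangs tab up.
- carrier_bore (a point): Centre of the carrier's bore, 33 mm above its foot; axes as carrier.
- keeper: Loose keeper bar, about 90 g: aluminium plate 104 mm (x) x 24 mm (y) x 10 mm, lying flat, with a black grip tab on its middle, 40 mm (x) x 12 mm (y), from 10 to 38 mm above the underside. Origin: centre of its underside; z up. The same after half a turn about z.
- jar: Closed white powder jar with a black cap, 42 mm across, 36 mm high; bystander. Origin: centre of its underside.
- model: Dental model: blue round base 68 mm across with plaster teeth, about 30 mm high; bystander. Origin: centre of its underside.
- disc: Dark steel polishing disc, 48 mm across, 10 mm thick; bystander. Origin: centre of its underside.
There are look-alikes about, which are no part of the job. What is shaped like the carrier but yellow is not meant.

How it is judged:
By the outcome, as a careful person would: the job done as asked, in the order asked, and still so for the second after the job is handed in, with the robot touching nothing.
It also fails if it takes over 64 s, if anything falls off the work surface, if the arm or the gripper's body presses on something with over 40 N, if the wrist force passes 120 N, or if a joint passes its speed limit or range.

## Working session

There is one attempt and no reset: what is moved stays moved. The work goes in short steps, Python scripts to look and compute and a tool call to move; the robot and the scene stay as the last step left them, time stands still between calls to the robot, and variables do not carry over. Pictures are saved under pics/ and viewed, and the job is handed in when it is done.

Besides the shell and the picture viewer there is one more tool, called after ">>>" as name([rows], argument=value, ...), one row to a line, values as JSON. apply_moves: Moves the arm, as the interface text tells. Its arguments: {"type":"object","properties":{"increments":{"type":"array","items":{"type":"array","items":{"type":"number"}}},"grip_force":{"type":"number"}},"required":["increments"]}

```bash
mkdir -p pics; ls; python3 - <<'E'
from station import bot, imaging
import cv2, numpy as np
print(bot.get_obs())
for n in ["scene","side","wrist"]:
    c=imaging.get_calibration(n); print(n,np.round(c["K"],1).tolist(),np.round(c["extrinsics"],4).tolist())
    im=imaging.read_camera(n); np.save(f"pics/{n}0.npy",im)
    cv2.imwrite(f"pics/{n}0.png",im[...,::-1])
E
```

```text
pics
{'t': 0.0, 'q': array([-0.10811098,  0.47781702,  0.02231174,  1.55646043, -0.01151326,
        1.10928899, -0.08308787]), 'joint_vel': array([-0.00015118,  0.00112053,  0.0015266 ,  0.00096284, -0.00034348,
       -0.00112108,  0.00103663]), 'joint_torque': array([-5.45967814e-04, -5.96443820e+01,  1.60769675e+00, -2.81194621e+01,
        1.24063640e-02,  9.39900521e-03,  2.20753498e-05]), 'eef_pos': array([6.74403723e-01, 1.33970175e-05, 2.30310029e-01]), 'tool_rot': array([ 5.66720877e-05,  9.99999573e-01,  3.17854684e-05, -9.21401756e-04]), 'contact_force': array([-0.62903582, -0.03818751, -0.18382548]), 'torque': array([-0.01655419,  0.00937325, -0.06010047]), 'gripper_width': 1.0010059074598727}
scene [[373.0, 0.0, 316.8], [0.0, 373.0, 202.4], [0.0, 0.0, 1.0]] [[0.0137, 0.6802, -0.7329, 1.2988], [0.9999, -0.0166, 0.0033, 0.0092], [-0.0099, -0.7329, -0.6803, 0.6881], [0.0, 0.0, 0.0, 1.0]]
side [[489.8, 0.0, 318.7], [0.0, 489.8, 199.4], [0.0, 0.0, 1.0]] [[-0.9995, -0.0043, 0.03, 0.5602], [-0.0264, 0.611, -0.7912, 1.0025], [-0.0149, -0.7916, -0.6109, 0.8648], [0.0, 0.0, 0.0, 1.0]]
wrist [[309.7, 0.0, 318.1], [0.0, 309.7, 199.7], [0.0, 0.0, 1.0]] [[1.0, 0.0019, -0.0005, 0.6748], [0.0016, -0.9443, -0.329, 0.0868], [-0.0011, 0.329, -0.9443, 0.3713], [0.0, 0.0, 0.0, 1.0]]
```

View pics/scene0.png

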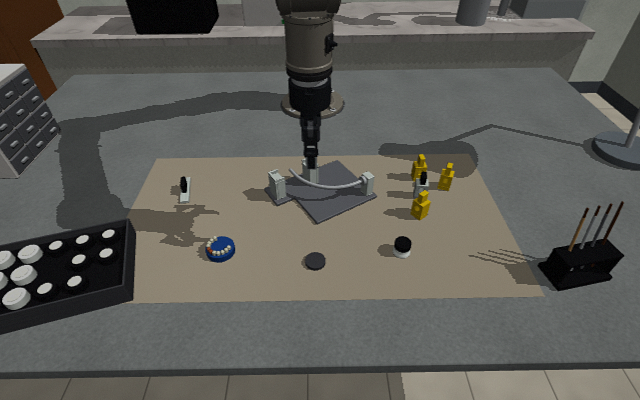

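View pics/side0.png

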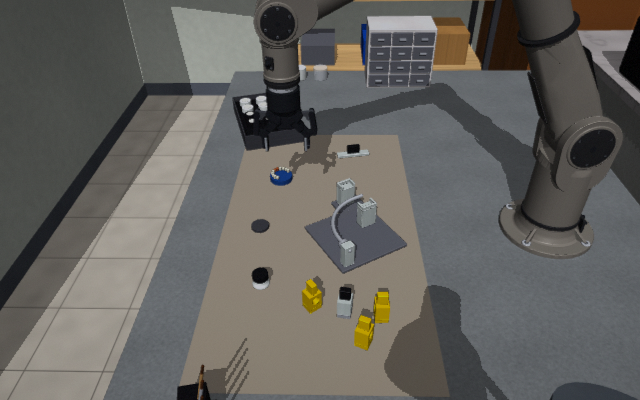

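View pics/wrist0.png

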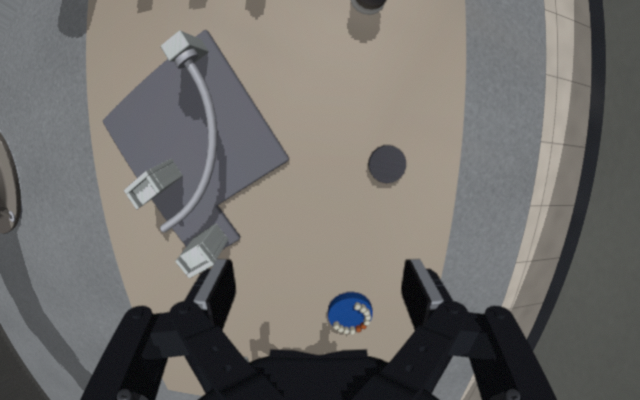

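```bash
cat > h.py <<'E'
from station import bot, imaging
import cv2, numpy as np
from scipy.spatial.transform import Rotation as R
def ray(cal,uv):
    K=cal["K"];T=np.array(cal["extrinsics"]);x=(uv[0]-K[0,2])/K[0,0];y=(uv[1]-K[1,2])/K[1,1]
    if cal.get("fish"):
        r=np.hypot(x,y); s=np.sin(r)/r if r>1e-9 else 1; d=np.array([x*s,y*s,np.cos(r)])
    else: d=np.array([x,y,1.])
    d=T[:3,:3]@d; return T[:3,3],d/np.linalg.norm(d)
def cal(n):
    c=dict(imaging.get_calibration(n)); c["K"]=np.array(c["K"]); c["extrinsics"]=np.array(c["extrinsics"]); c["fish"]=n=="wrist"; return c
def onz(c,uv,z):
    o,d=ray(c,uv); return o+d*(z-o[2])/d[2]
def tri(*cu):
    A=np.zeros((3,3));b=np.zeros(3);rs=[ray(c,u) for c,u in cu]
    for o,d in rs:
        P=np.eye(3)-np.outer(d,d);A+=P;b+=P@o
    p=np.linalg.solve(A,b); return p,[np.linalg.norm((np.eye(3)-np.outer(d,d))@(p-o)) for o,d in rs]
def proj(c,p):
    T=c["extrinsics"];q=T[:3,:3].T@(np.array(p)-T[:3,3]);K=c["K"]
    if c["fish"]:
        r=np.hypot(q[0],q[1]);t=np.arctan2(r,q[2]);s=t/r if r>0 else 0
        return np.array([K[0,0]*q[0]*s+K[0,2],K[1,1]*q[1]*s+K[1,2]])
    return np.array([K[0,0]*q[0]/q[2]+K[0,2],K[1,1]*q[1]/q[2]+K[1,2]])
def crop(im,x,y,w,h,s,fn):
    cv2.imwrite(fn,cv2.resize(im[y:y+h,x:x+w,::-1],None,fx=s,fy=s,interpolation=cv2.INTER_CUBIC))
E
python3 - <<'E'
from h import *
im=np.load("pics/wrist0.npy"); crop(im,90,10,220,280,2.1,"pics/w_tray.png")
a=np.load("pics/scene0.npy");b=np.load("pics/side0.npy")
A=cv2.resize(a[150:230,250:390],None,fx=5,fy=5,interpolation=cv2.INTER_CUBIC)
cv2.imwrite("pics/s_tray.png",A[...,::-1])
crop(b,290,160,130,120,5,"pics/d_tray.png")
crop(a,395,145,70,80,7,"pics/s_car.png")
crop(b,290,270,110,90,6,"pics/d_car.png")
E
```

```text
(no output)
```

View pics/w_tray.png

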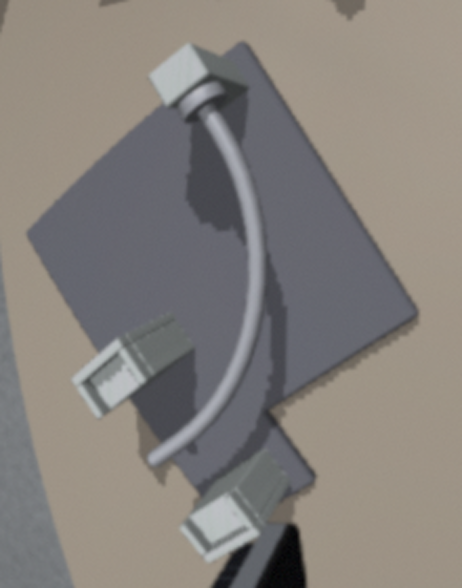

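View pics/s_tray.png

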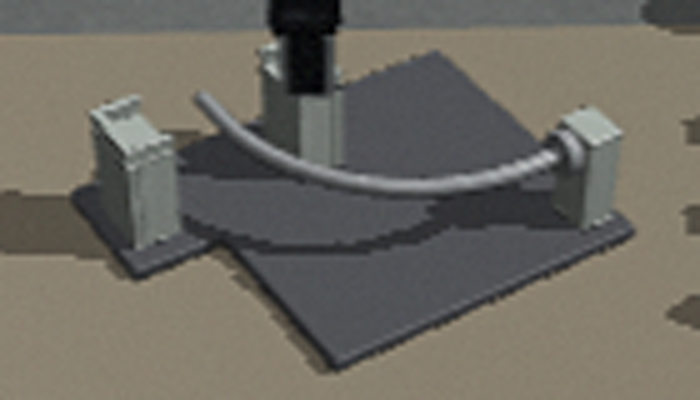

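View pics/d_tray.png

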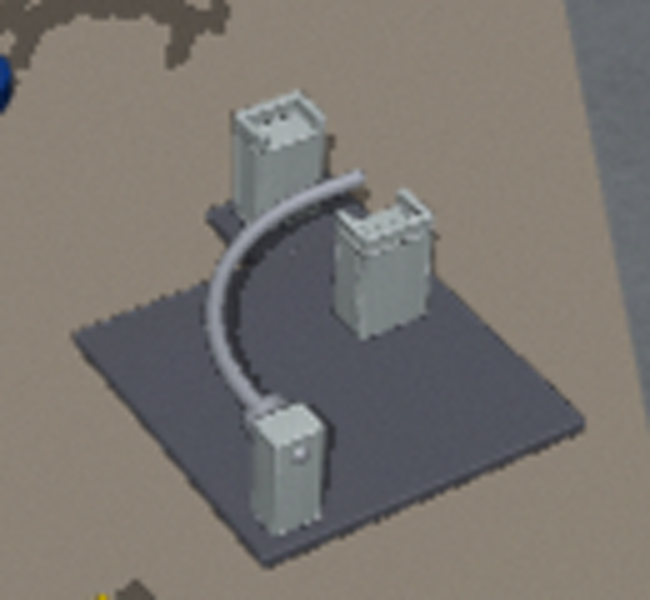

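View pics/s_car.png

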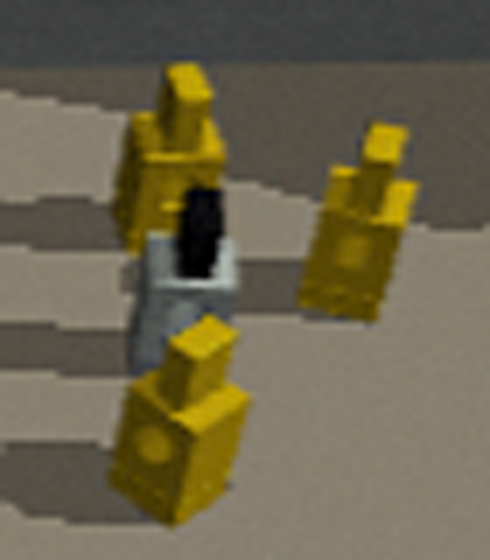

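View pics/d_car.png

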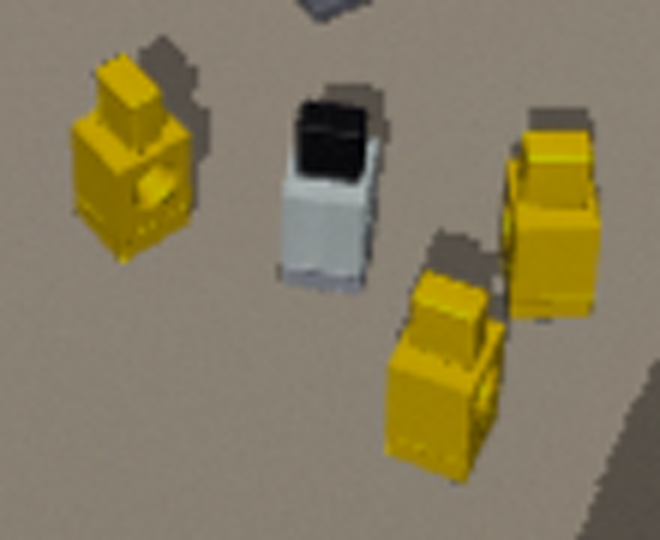

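```bash
python3 - <<'E'
from h import *
w,s,d=cal("wrist"),cal("scene"),cal("side")
def T(n,*cu):
    p,e=tri(*cu);print(n,np.round(p*1e3,1),np.round(np.array(e)*1e3,1));return p
tip=T("tip",(w,(163.8,229)),(s,(290,169.4)),(d,(362.4,195.6)))
for nm,a,b,c in [("c(-55,145)",(205.7,30),(377,195.6),(343,271)),("c(?,145)",(289,159),(317,221),(304.4,226.5)),("c(-55,-50)",(103.3,121.9),(337,160.4),(407,243.4))]:
    T(nm,(w,a),(s,b),(d,c)); print([np.round(onz(k,u,.01)*1e3,1)[:2].tolist() for k,u in((w,a),(s,b),(d,c))])
for nm,p in [("carrier",None)]:
    # tab top centre: scene, side
    T("tabtop",(s,(395+204/7,145+188/7)),(d,(290+333/6,270+103/6)))
# keeper
b=np.load("pics/side0.npy");a=np.load("pics/scene0.npy")
crop(b,325,135,60,30,10,"pics/d_k.png");crop(a,165,165,40,45,12,"pics/s_k.png")
E
```

```text
tip [483.1 -60.9  56.4] [2.4 1.2 2. ]
c(-55,145) [538.5 175.5   6.4] [1.4 2.6 3. ]
[[541.1, 173.7], [544.8, 176.5], [536.3, 176.2]]
c(?,145) [638.2  12.2   9.4] [1.7 1.1 1.2]
[[639.9, 12.2], [637.3, 12.0], [637.1, 14.1]]
c(-55,-50) [373.1  74.6   4.8] [1.8 2.5 2.6]
[[379.1, 73.6], [381.9, 76.4], [372.1, 77.4]]
tabtop [534.1 293.5  81.8] [0.7 0.7]
```

View pics/d_k.png

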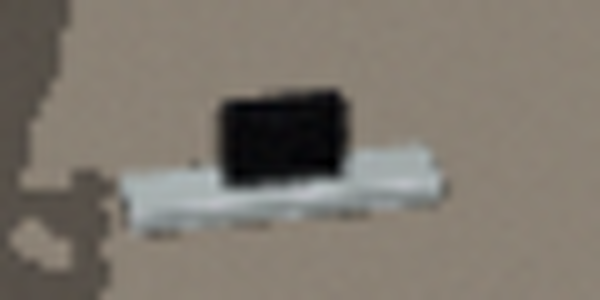

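View pics/s_k.png

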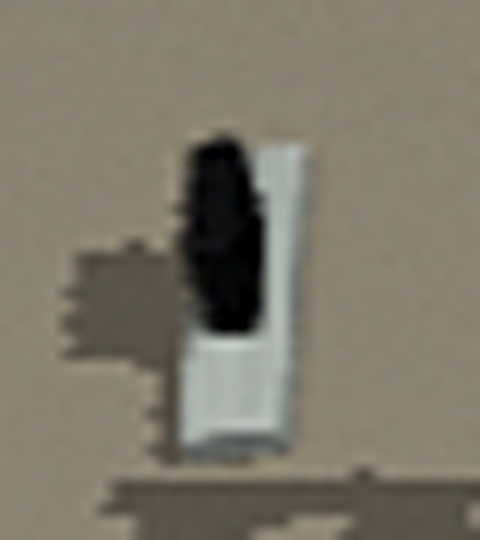

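```bash
python3 - <<'E'
from h import *
s,d=cal("scene"),cal("side")
for n,u in [("white",(290+333/6,270+106/6)),("yR",(290+558/6,270+140/6)),("yB",(290+452/6,270+285/6)),("yL",(290+128/6,270+73/6))]:
    print(n,np.round(onz(d,u,.077)*1e3,0))
for n,u in [("white",(395+204/7,145+195/7)),("yU",(395+187/7,145+70/7)),("yR",(395+385/7,145+132/7)),("yD",(395+205/7,145+340/7))]:
    print(n,np.round(onz(s,u,.077)*1e3,0))
# keeper tab top z=.038, plate corners z=.010
f=lambda x,y:(325+x/10,135+y/10); g=lambda x,y:(165+x/12,165+y/12)
for p in [f(122,180),f(430,148),f(442,182),f(132,212)]: print("ks",np.round(onz(d,p,.01)*1e3,0))
for p in [g(255,145),g(308,147),g(290,435),g(180,445)]: print("kc",np.round(onz(s,p,.01)*1e3,0))
print("tab",np.round(onz(d,f(283,98),.038)*1e3), np.round(onz(s,g(222,185),.038)*1e3))
E
```

```text
white [534. 290.  77.]
yR [455. 305.  77.]
yB [495. 369.  77.]
yL [607. 275.  77.]
white [533. 295.  77.]
yU [454. 306.  77.]
yR [496. 373.  77.]
yD [615. 277.  77.]
ks [ 548. -352.   10.]
ks [ 447. -372.   10.]
ks [ 445. -351.   10.]
ks [ 545. -333.   10.]
kc [ 451. -365.   10.]
kc [ 452. -352.   10.]
kc [ 555. -331.   10.]
kc [ 558. -355.   10.]
tab [ 497. -357.   38.] [ 500. -353.   38.]
```

```bash
cat >> h.py <<'E'
def pose():
    o=bot.get_obs(); p=np.array(o["eef_pos"])*1e3; q=o["tool_rot"]; r=R.from_quat([q[1],q[2],q[3],q[0]]); return o,p,r
def down(psi): # tool x at world yaw psi deg, pointing down
    return R.from_euler("z",psi,degrees=True)*R.from_matrix(np.diag([1.,-1,-1]))
def plan(pts,psis,start=None):
    """waypoints (mm) & yaws -> tool frame rows"""
    o,p,r=pose() if start is None else (None,)+start
    for P,a in zip(pts,psis):
        P=np.array(P,float); r2=down(a)
        d=r.inv().apply(P-p); v=(r.inv()*r2).as_rotvec(degrees=True)
        print("[%.1f,%.1f,%.1f,%.1f,%.1f,%.1f,g]"%(*d,*v)); p,r=P,r2
def lin(P,a,n,start=None):
    o,p,r=pose(); x=r.as_matrix()[:,0]; a0=np.degrees(np.arctan2(x[1],x[0]))
    P=np.array(P,float); plan([p+(P-p)*k/n for k in range(1,n+1)],[a0+(a-a0)*k/n for k in range(1,n+1)])
def st():
    o,p,r=pose(); x=r.as_matrix()[:,0]; z=r.as_matrix()[:,2]
    print("t%.2f"%o["t"],"p",np.round(p,1),"yaw%.1f"%np.degrees(np.arctan2(x[1],x[0])),"tilt",np.round(z[:2],3),"F",np.round(o["contact_force"],1),"T",np.round(o["torque"],2),"w%.3f"%o["gripper_width"],"q",np.round(o["q"],2))
E
python3 - <<'E'
from h import *
lin((534,293,195),-85,8)
E
```

```text
[-17.6,-36.6,4.5,0.0,0.1,10.6,g]
[-24.0,-32.8,4.4,0.0,0.0,10.6,g]
[-29.7,-27.8,4.4,0.0,0.0,10.6,g]
[-34.3,-21.8,4.4,0.0,0.0,10.6,g]
[-37.7,-15.1,4.4,0.0,0.0,10.6,g]
[-39.8,-7.9,4.4,0.0,0.0,10.6,g]
[-40.6,-0.4,4.4,0.0,0.0,10.6,g]
[-40.0,7.1,4.4,0.0,0.0,10.6,g]
```

Candidates for the carrier, by scene pixel:
- Grey block with a black tab at (422,185).
- Yellow look-alikes at (420,170), (447,178) and (421,207).

By the description it is the grey one, and the crop (s_car/d_car) confirms a white body, black tab and steel foot. For the keeper the only candidate is (184,190). I'll go above the carrier for a close look.

>>> apply_moves([
  [-18,-37,4.5,0,0,10.6,-1],
  [-24,-33,4.5,0,0,10.6,-1],
  [-30,-28,4.5,0,0,10.6,-1],
  [-34,-22,4.5,0,0,10.6,-1],
  [-38,-15,4.5,0,0,10.6,-0.5],
  [-40,-8,4.5,0,0,10.6,-0.5],
  [-41,0,4.5,0,0,10.6,-0.5],
  [-40,7,4.5,0,0,10.6,-0.5],
], grip_force=40)

```text
t: 1.15
eef_pos: [0.5312, 0.2986, 0.1911]
tool_rot: [0.002, 0.73, -0.683, -0.0]
contact_force: [0.2, -0.0, -0.3]
gripper_width: 0.749
```

```bash
python3 - <<'E'
from h import *
st(); w=cal("wrist"); im=imaging.read_camera("wrist"); np.save("pics/w1.npy",im); np.savez("pics/w1cal.npz",**w); cv2.imwrite("pics/w1.png",im[...,::-1])
st()
E
```

```text
t1.15 p [531.2 298.6 191.1] yaw-86.1 tilt [-0.004 -0.003] F [ 0.2 -0.  -0.3] T [ 0.01 -0.   -0.02] w0.749 q [-0.8   0.42  0.25  1.77 -0.12  0.97 -2.01]
t1.20 p [527.1 305.9 190.1] yaw-86.3 tilt [-0.007  0.   ] F [-2.8  6.1 -0.8] T [0.33 0.18 0.03] w0.747 q [-0.81  0.42  0.24  1.77 -0.12  0.97 -2.02]
```

View pics/w1.png

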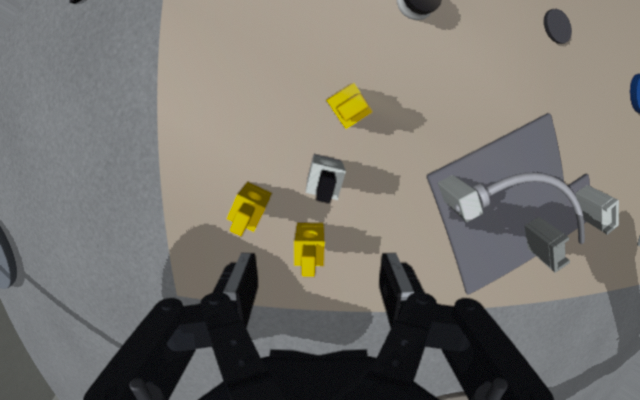

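```bash
python3 - <<'E'
from h import *
im=np.load("pics/w1.npy"); crop(im,295,145,60,70,8,"pics/w1c.png"); crop(im,420,100,220,200,3.5,"pics/w1t.png")
E
```

```text
(no output)
```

View pics/w1c.png

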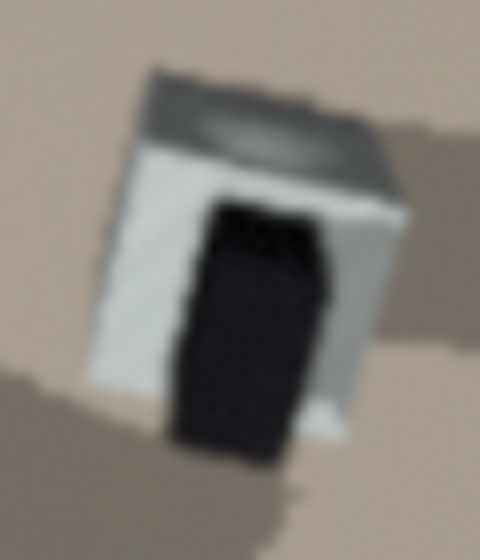

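View pics/w1t.png

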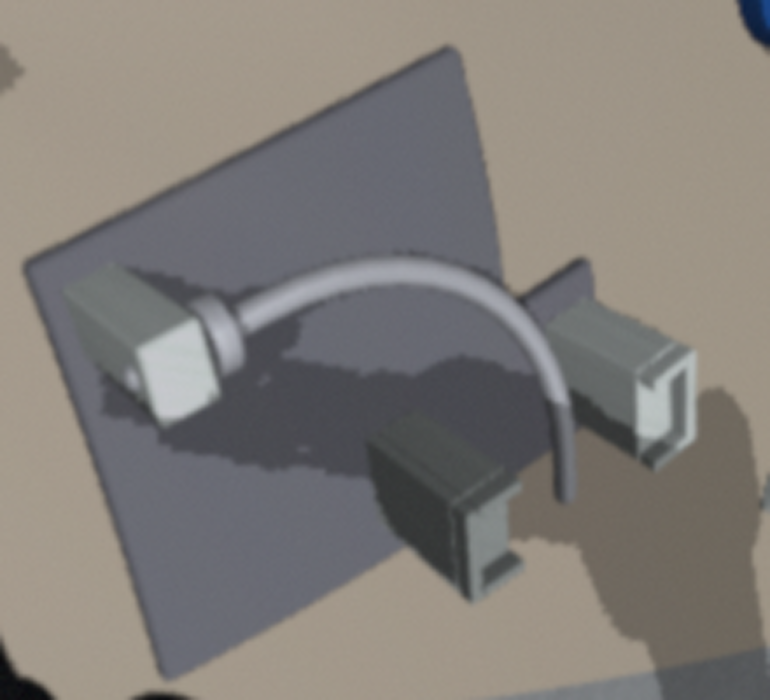

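```bash
python3 - <<'E'
from h import *
w=dict(np.load("pics/w1cal.npz")); w["fish"]=True
P=[onz(w,(295+x/8,145+y/8),.05)*1e3 for x,y in [(135,140),(408,212),(345,440),(88,380)]]
P=np.array(P); print(P.round(1), P.mean(0)); 
for i,j in[(0,1),(1,2),(3,2),(0,3)]:
    v=P[j]-P[i];print(np.linalg.norm(v).round(1),np.degrees(np.arctan2(v[1],v[0])).round(1))
for n,(x,y),z in [("tip",(567,495),.06),("c-55,145",(25,262),.01),("c?,145",(455,47),.01),("c-55-50",(165,678),.01)]:
    print(n,(onz(w,(420+x/3.5,100+y/3.5),z)*1e3).round(1))
print("tabtop near",[(onz(w,(295+x/8,145+y/8),.077)*1e3).round(1) for x,y in [(170,440),(275,462)]])
E
```

```text
[[553.9 307.3  50. ]
 [547.5 274.7  50. ]
 [518.7 279.6  50. ]
 [524.2 311.   50. ]] [536.0943321  293.16379012  50.        ]
33.1 -101.1
29.2 170.3
31.8 -99.9
29.9 172.8
tip [485.8 -60.2  60. ]
c-55,145 [541.4 178.1  10. ]
c?,145 [638.5  14.2  10. ]
c-55-50 [377.9  78.8  10. ]
tabtop near [array([526.8, 301.3,  77. ]), array([525. , 289.6,  77. ])]
```

```bash
python3 - <<'E'
from h import *
st();lin((536.5,293.3,110),-99.5,3); 
plan([(536.5,293.3,110-k*19) for k in (1,2,3)],[-99.5]*3,(np.array([536.5,293.3,110]),down(-99.5)))
E
```

```text
t1.20 p [527.1 305.9 190.1] yaw-86.3 tilt [-0.007  0.   ] F [-2.8  6.1 -0.8] T [0.33 0.18 0.03] w0.747 q [-0.81  0.42  0.24  1.77 -0.12  0.97 -2.02]
[4.4,-3.0,26.7,0.4,0.0,4.4,g]
[4.2,-3.2,26.7,0.0,0.0,4.4,g]
[3.9,-3.5,26.7,0.0,0.0,4.4,g]
[0.0,0.0,19.0,0.0,0.0,0.0,g]
[0.0,0.0,19.0,0.0,0.0,0.0,g]
[0.0,0.0,19.0,0.0,0.0,0.0,g]
```

>>> apply_moves([
  [4.4,-3,22,0.4,0,4.4,-0.4],
  [4.2,-3.2,22,0,0,4.4,-0.4],
  [4,-3.5,15,0,0,4.4,-0.4],
  [0,0,10,0,0,0,-0.4],
  [0,0,5,0,0,0,-0.4],
  [0,0,0,0,0,0,-0.4],
  [0,0,0,0,0,0,-0.4],
  [0,0,0,0,0,0,-0.4],
])

```text
t: 2.2
eef_pos: [0.5352, 0.2968, 0.1142]
tool_rot: [0.001, -0.649, 0.761, 0.001]
contact_force: [-0.7, -0.2, 0.9]
gripper_width: 0.697
```

```bash
python3 - <<'E'
from h import *
st();lin((536.5,293.3,54),-99.5,3); w=cal("wrist"); im=imaging.read_camera("wrist"); np.save("pics/w2.npy",im); np.savez("pics/w2cal.npz",**w); crop(im,180,100,280,200,2.7,"pics/w2.png")
E
```

```text
t2.20 p [535.2 296.8 114.2] yaw-99.1 tilt [0.    0.002] F [-0.7 -0.2  0.9] T [-0.05 -0.01 -0.03] w0.697 q [-0.81  0.52  0.27  1.83 -0.18  0.82 -2.18]
[1.1,-0.6,20.1,-0.0,0.1,0.1,g]
[1.1,-0.6,20.1,0.0,0.0,0.1,g]
[1.1,-0.6,20.1,0.0,0.0,0.1,g]
```

View pics/w2.png

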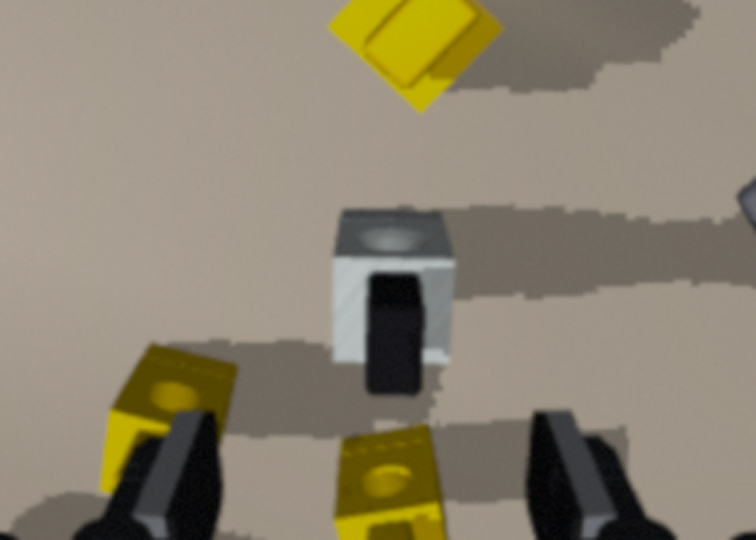

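```bash
python3 - <<'E'
from h import *
w=dict(np.load("pics/w2cal.npz")); w["fish"]=True
P=np.array([onz(w,(180+x/2.7,100+y/2.7),.05)*1e3 for x,y in [(332,257),(455,263),(450,362),(332,361)]])
print(P.round(1),P.mean(0))
for i,j in[(0,1),(1,2),(3,2),(0,3)]:
    v=P[j]-P[i];print(np.linalg.norm(v).round(1),np.degrees(np.arctan2(v[1],v[0])).round(1))
print("tab",[(onz(w,(180+x/2.7,100+y/2.7),.077)*1e3).round(1) for x,y in [(366,393),(421,393)]])
lin((537,292.8,54),-99,4)
E
```

```text
[[553.7 306.5  50. ]
 [547.1 275.2  50. ]
 [519.1 280.   50. ]
 [524.4 311.7  50. ]] [536.07569979 293.35872881  50.        ]
32.0 -101.9
28.4 170.3
32.1 -99.6
29.7 170.0
tab [array([527.2, 301.6,  77. ]), array([525.2, 288.6,  77. ])]
[1.0,-0.6,15.1,-0.0,0.1,-0.0,g]
[0.9,-0.6,15.1,0.0,0.0,-0.0,g]
[0.9,-0.6,15.1,0.0,0.0,-0.0,g]
[0.9,-0.6,15.1,0.0,0.0,-0.0,g]
```

>>> apply_moves([
  [1,-0.5,18,0,0,0.5,-0.4],
  [1,-0.5,18,0,0,0.5,-0.4],
  [1,-0.5,14,0,0,0,-0.4],
  [0.5,0,8,0,0,0,-0.4],
  [0,0,1.5,0,0,0,-0.4],
  [0,0,0,0,0,0,1],
  [0,0,0,0,0,0,1],
  [0,0,0,0,0,0,1],
], grip_force=60)

```text
t: 3.25
eef_pos: [0.5366, 0.2915, 0.051]
tool_rot: [0.0, -0.641, 0.767, 0.0]
contact_force: [1.1, -0.2, -0.4]
gripper_width: 0.153
```

```bash
python3 - <<'E'
from h import *
st()
E
```

```text
t3.25 p [536.6 291.5  51. ] yaw-100.2 tilt [0.001 0.001] F [ 1.1 -0.2 -0.4] T [-0.22 -0.04 -0.  ] w0.153 q [-0.78  0.6   0.25  1.86 -0.22  0.7  -2.16]
```

```bash
cat >> h.py <<'E'
O=np.array([445.8,56.5]); YAW=-58.9
def tw(x,y,z):
    c,s=np.cos(np.radians(YAW)),np.sin(np.radians(YAW)); return np.array([O[0]+c*x-s*y,O[1]+s*x+c*y,z])
E
python3 - <<'E'
from h import *
o,p,r=pose(); a=-100.2
pts=[p+[0,0,45],p+[-3,-10,100]];ps=[a,a]
T=tw(120,-85,150); p1=pts[-1]
for k in range(1,9): pts.append(p1+(T-p1)*k/8); ps.append(a+(-58.9-a)*k/8)
print(T);plan(pts,ps)
E
```

```text
[435.00129727 -90.15738311 150.        ]
[-0.0,-0.0,-45.0,-0.0,0.0,-0.0,g]
[10.4,1.2,-55.0,0.0,0.0,0.0,g]
[47.9,3.9,0.1,0.0,0.0,-5.2,g]
[47.4,8.2,0.1,0.0,0.0,-5.2,g]
[46.4,12.4,0.1,0.0,0.0,-5.2,g]
[45.1,16.6,0.1,0.0,0.0,-5.2,g]
[43.5,20.5,0.1,0.0,0.0,-5.2,g]
[41.4,24.4,0.1,0.0,0.0,-5.2,g]
[39.1,28.0,0.1,0.0,0.0,-5.2,g]
[36.4,31.4,0.1,0.0,0.0,-5.2,g]
```

>>> apply_moves([
  [0,0,-45,0,0,0,1],
  [10,1,-55,0,0,0,1],
  [48,4,0,0,0,-5.2,1],
  [47,8,0,0,0,-5.2,1],
  [46,12,0,0,0,-5.2,1],
  [45,16.5,0,0,0,-5.2,1],
  [43.5,20.5,0,0,0,-5.2,1],
  [41.5,24,0,0,0,-5.2,1],
])

```text
t: 4.25
eef_pos: [0.463, 0.0015, 0.155]
tool_rot: [-0.004, 0.832, -0.555, 0.001]
contact_force: [1.0, -0.9, -1.8]
gripper_width: 0.148
```

```bash
python3 - <<'E'
from h import *
st(); lin(tw(120,-85,125),-58.9,4)
E
```

```text
t4.25 p [463.    1.5 155. ] yaw-67.4 tilt [0.007 0.005] F [ 1.  -0.9 -1.8] T [ 0.01 -0.06  0.03] w0.148 q [-0.37  0.23  0.27  2.14 -0.09  0.78 -1.22]
[18.5,15.3,7.3,-0.5,0.1,-2.1,g]
[17.9,15.9,7.5,0.0,0.0,-2.1,g]
[17.3,16.6,7.5,0.0,0.0,-2.1,g]
[16.7,17.2,7.5,0.0,0.0,-2.1,g]
```

>>> apply_moves([
  [18.5,15.5,2,-0.5,0,-2.1,1],
  [18,16,2,0,0,-2.1,1],
  [17.5,16.5,5,0,0,-2.1,1],
  [16.5,17,10,0,0,-2.1,1],
  [0,0,10,0,0,0,1],
  [0,0,5,0,0,0,1],
  [0,0,0,0,0,0,1],
  [0,0,0,0,0,0,1],
])

```text
t: 5.25
eef_pos: [0.4339, -0.0945, 0.1214]
tool_rot: [-0.002, 0.87, -0.492, 0.001]
contact_force: [-0.2, -0.1, -2.2]
gripper_width: 0.15
```

```bash
python3 - <<'E'
from h import *
st(); 
for n in ["wrist","side","scene"]:
    w=cal(n); im=imaging.read_camera(n); np.save(f"pics/{n}3.npy",im); np.savez(f"pics/{n}3cal.npz",**w)
im=np.load("pics/wrist3.npy");cv2.imwrite("pics/w3.png",im[...,::-1])
im=np.load("pics/side3.npy");crop(im,310,150,110,110,5,"pics/d3.png")
st()
E
```

```text
t5.25 p [433.9 -94.5 121.4] yaw-59.0 tilt [0.004 0.003] F [-0.2 -0.1 -2.2] T [ 0.02 -0.   -0.07] w0.150 q [-0.17  0.26  0.29  2.21 -0.12  0.69 -0.83]
t5.40 p [433.8 -94.7 121.4] yaw-59.0 tilt [0.004 0.003] F [ 0.3  0.2 -2.4] T [ 0.03 -0.02  0.04] w0.149 q [-0.17  0.26  0.29  2.21 -0.12  0.69 -0.83]
```

View pics/w3.png

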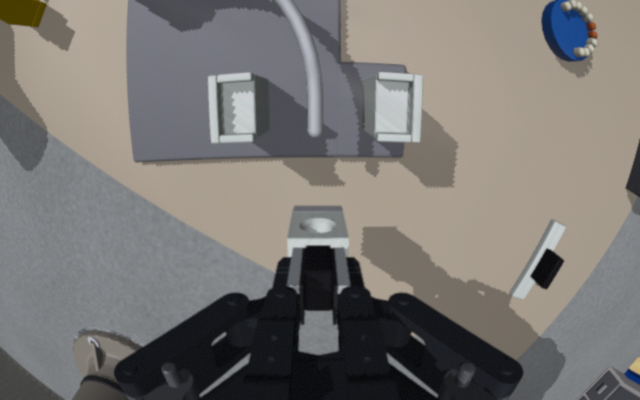

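View pics/d3.png

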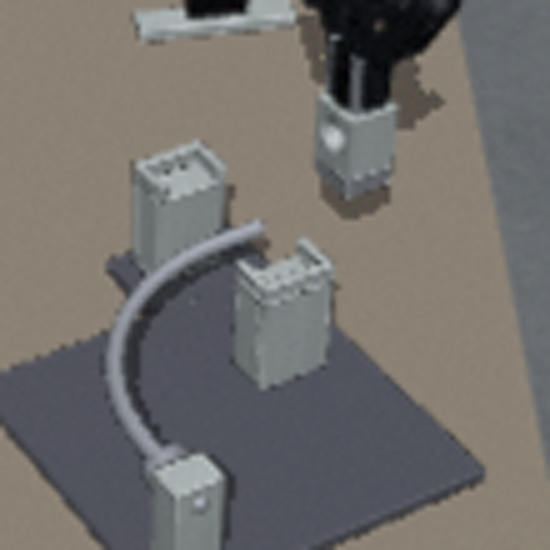

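```bash
python3 - <<'E'
from h import *
im=np.load("pics/wrist3.npy");crop(im,195,50,240,110,3.3,"pics/w3a.png");crop(im,275,190,90,70,8,"pics/w3b.png")
E
```

```text
(no output)
```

View pics/w3a.png

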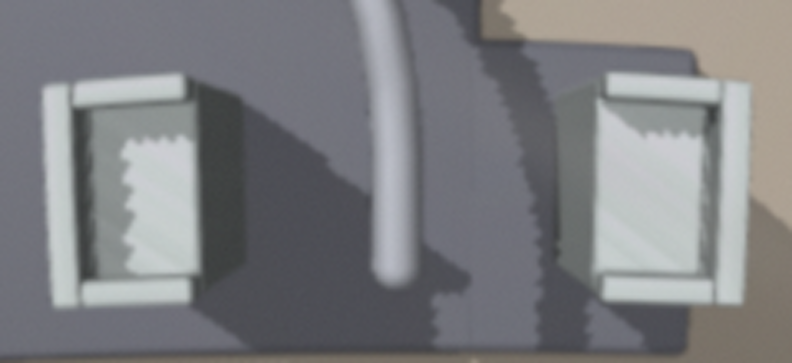

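View pics/w3b.png

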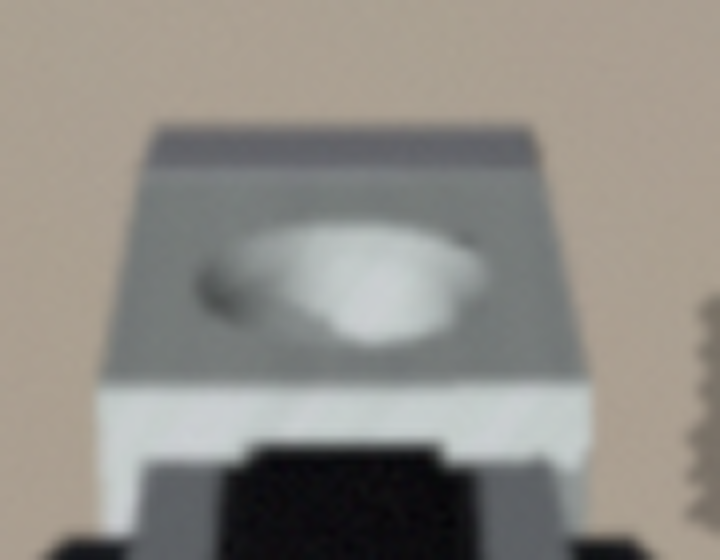

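```bash
python3 - <<'E'
from h import *
w=dict(np.load("pics/wrist3cal.npz")); w["fish"]=True
f=lambda x,y,z:onz(w,(195+x/3.3,50+y/3.3),z)*1e3
L=[f(x,y,.078) for x,y in [(42,86),(52,306),(186,75),(192,300)]];Rr=[f(x,y,.078) for x,y in [(750,84),(745,302),(607,73),(603,302)]]
for l,r in zip(L,Rr): v=r-l; print(l.round(1),r.round(1),"len",np.linalg.norm(v).round(1),"ang",np.degrees(np.arctan2(v[1],v[0])).round(2),"mid",((l+r)/2).round(1))
for s in (L,Rr):
    v=s[0]-s[1];print("side",np.linalg.norm(v).round(1),np.degrees(np.arctan2(v[1],v[0])).round(2)-90)
print("pred (120,-5)",tw(120,-5,78).round(1))
print("bar near tip",f(396.5,250,.06).round(1),"end",f(397,286,.058).round(1),"pred tip",tw(120,-27,60).round(1))
print("bar edges",f(373,250,.06).round(1),f(420,250,.06).round(1))
# bore: face plane at tool y=-15 from TCP
z=np.load("pics/wrist3cal.npz"); p=np.array([433.8,-94.7,121.4]); 
_,_,r=pose()
o,d=ray(w,(275+342/8,190+283/8)); o=o*1e3; 
n=r.as_matrix()[:,1]
for off in (-14,-15,-16):
    t=((p+off*n-o)@n)/(d@n); q=o+t*d; print(off,(r.inv().apply(q-p)).round(1))
for u in [(97,385),(590,385),(155,128),(532,128)]:
    o,d=ray(w,(275+u[0]/8,190+u[1]/8)); o=o*1e3; t=((p-15*n-o)@n)/(d@n); print((r.inv().apply(o+t*d-p)).round(1))
E
```

```text
[485.4  16.4  78. ] [552.4 -94.8  78. ] len 129.8 ang -58.91 mid [518.9 -39.2  78. ]
[449.7  -5.2  78. ] [ 517.7 -116.7   78. ] len 130.6 ang -58.63 mid [483.7 -60.9  78. ]
[499.6  -7.2  78. ] [538.6 -71.6  78. ] len 75.2 ang -58.79 mid [519.1 -39.4  78. ]
[464.1 -28.6  78. ] [502.7 -93.6  78. ] len 75.5 ang -59.25 mid [483.4 -61.1  78. ]
side 41.7 -58.89
side 41.1 -57.74
pred (120,-5) [503.5 -48.8  78. ]
bar near tip [489.4 -57.1  60. ] end [483.  -61.1  58. ] pred tip [484.7 -60.2  60. ]
bar edges [487.  -53.2  60. ] [491.8 -61.1  60. ]
-14 [ -1.7 -14.   21.9]
-15 [ -1.7 -15.   19.7]
-16 [ -1.7 -16.   17.4]
[-17.6 -15.    3.1]
[ 14.4 -15.    3.2]
[-17.2 -15.   51.1]
[ 14.  -15.   51.3]
```

>>> apply_moves([
  [-1,0,15,0,0,0,1],
  [-1,0,15,0,0,0,1],
  [-0.5,-5,9,0,0,0,1],
  [0,-10,4,0,0,0,1],
  [0,-10,0,0,0,0,1],
  [0,-7,0,0,0,0,1],
  [0,0,0,0,0,0,1],
  [0,0,0,0,0,0,1],
])

```text
t: 6.4
eef_pos: [0.4653, -0.0738, 0.0796]
tool_rot: [-0.004, 0.871, -0.492, 0.003]
contact_force: [-0.2, -0.3, -1.5]
gripper_width: 0.151
```

```bash
python3 - <<'E'
from h import *
st(); 
for n in ["wrist","side","scene"]:
    w=cal(n); im=imaging.read_camera(n); np.save(f"pics/{n}4.npy",im); np.savez(f"pics/{n}4cal.npz",**w)
im=np.load("pics/wrist4.npy");crop(im,200,40,240,220,3.3,"pics/w4.png")
im=np.load("pics/side4.npy");crop(im,330,160,70,60,10,"pics/d4.png")
im=np.load("pics/scene4.npy");crop(im,260,140,70,60,10,"pics/s4.png")
o,p,r=pose();e=np.array([[.5165,-.8563],[.8563,.5165]]);print("tray",e@(p[:2]-O))
E
```

```text
t6.40 p [465.3 -73.8  79.6] yaw-58.9 tilt [0.009 0.003] F [-0.2 -0.3 -1.5] T [-0.05  0.01 -0.  ] w0.151 q [-0.19  0.37  0.26  2.18 -0.17  0.6  -0.83]
tray [121.66563171 -50.78219101]
```

View pics/w4.png

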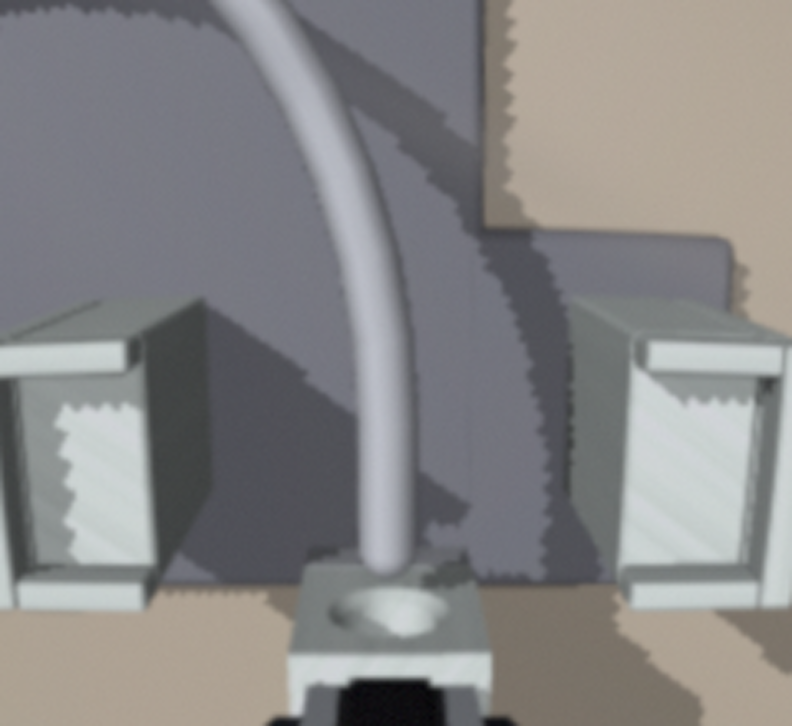

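View pics/d4.png

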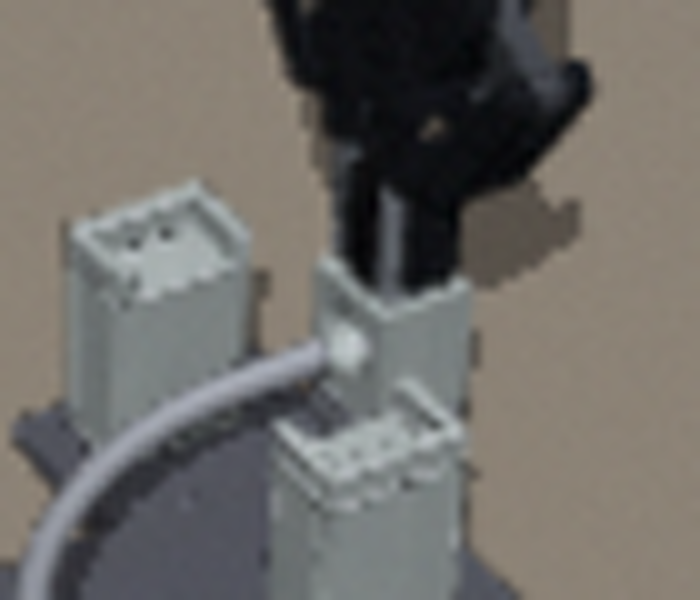

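View pics/s4.png

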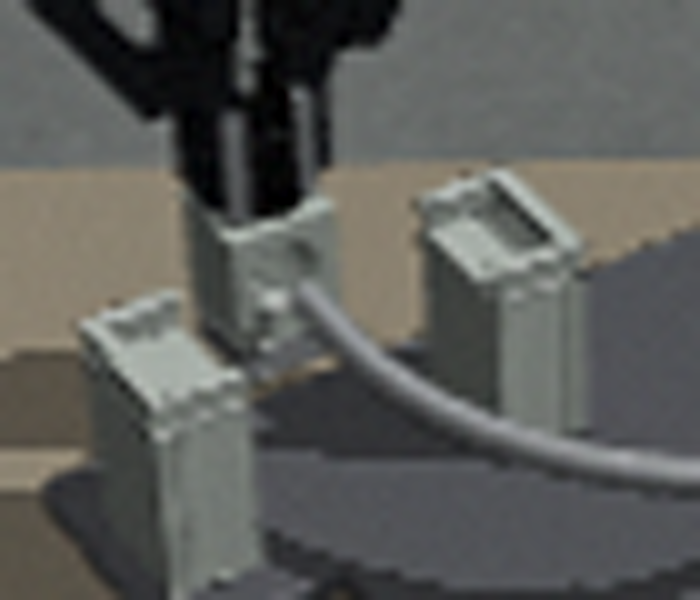

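>>> apply_moves([
  [-0.5,-2,1,0,0,0,1],
  [-0.3,-4,0.3,0,0,0,1],
  [0,-5,0,0,0,0,1],
  [0,-5,0,0,0,0,1],
  [0,-5,0,0,0,0,1],
  [0,-5,0,0,0,0,1],
  [0,-2,0,0,0,0,1],
  [0,0,0,0,0,0,1],
])

```text
t: 7.55
eef_pos: [0.4904, -0.0577, 0.0784]
tool_rot: [-0.004, 0.871, -0.492, 0.003]
contact_force: [0.2, -0.5, -2.2]
gripper_width: 0.153
```

```bash
cat >>h.py <<'E'
def tp():
    o,p,r=pose();e=np.array([[.5165,-.8563],[.8563,.5165]]);x=r.as_matrix()[:,0]
    print("tray",(e@(p[:2]-O)).round(1),"z%.1f"%p[2],"trayyaw %.1f"%(np.degrees(np.arctan2(x[1],x[0]))-YAW),"Ftray",(e@np.array(o["contact_force"])[:2]).round(1))
E
python3 - <<'E'
from h import *
st();tp()
w=cal("wrist"); im=imaging.read_camera("wrist"); crop(im,200,90,240,170,3.3,"pics/w5.png")
im=imaging.read_camera("side");crop(im,330,160,70,60,10,"pics/d5.png")
E
```

```text
t7.55 p [490.4 -57.7  78.4] yaw-58.9 tilt [0.009 0.004] F [ 0.2 -0.5 -2.2] T [-0.07  0.03  0.06] w0.153 q [-0.21  0.4   0.25  2.13 -0.18  0.62 -0.87]
tray [120.8 -20.7] z78.4 trayyaw -0.0 Ftray [ 0.5 -0.1]
```

View pics/w5.png

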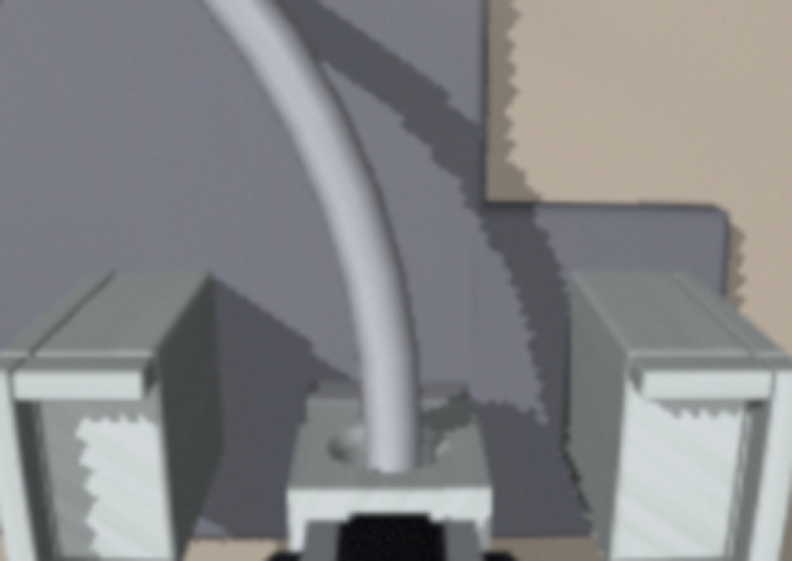

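View pics/d5.png

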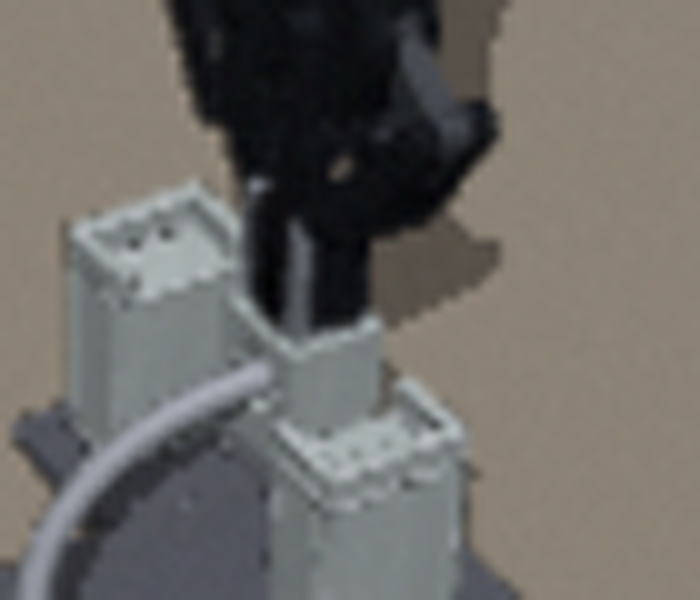

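```bash
python3 - <<'E'
from h import *
e=np.array([[.5165,-.8563],[.8563,.5165]])
import json
w0=dict(K=np.array([[309.7,0,318.1],[0,309.7,199.7],[0,0,1]]),extrinsics=np.array([[1.0, 0.0019, -0.0005, 0.6748], [0.0016, -0.9443, -0.329, 0.0868], [-0.0011, 0.329, -0.9443, 0.3713],[0,0,0,1]]),fish=True)
w1=dict(np.load("pics/w1cal.npz"));w1["fish"]=True
def bar(fn,c,lo,hi):
    im=np.load(fn); return im
# sub-pixel centre by hand from crops
for nm,c,f,pts in [("w0",w0,lambda x,y:(90+x/2.1,10+y/2.1),[(209,113),(234,155),(258,240),(245,322),(206,412)]),
                   ("w1",w1,lambda x,y:(420+x/3.5,100+y/3.5),[(245,321),(320,283),(405,271),(490,303),(550,387),(566,450)])]:
    for u in pts:
        p=onz(c,f(*u),.06)*1e3; t=e@(p[:2]-O); print(nm,u,t.round(1),"r",np.hypot(*t).round(1))
E
```

```text
w0 (209, 113) [-11.2 118.2] r 118.7
w0 (234, 155) [ 15.  117.7] r 118.6
w0 (258, 240) [ 57.8 104.6] r 119.5
w0 (245, 322) [88.2 74.4] r 115.4
w0 (206, 412) [115.5  24.3] r 118.0
w1 (245, 321) [ -7.4 116.7] r 117.0
w1 (320, 283) [ 21.3 115.8] r 117.7
w1 (405, 271) [ 54.3 104.2] r 117.5
w1 (490, 303) [88.5 75.8] r 116.5
w1 (550, 387) [113.9  28.3] r 117.4
w1 (566, 450) [120.8  -4.2] r 120.9
```

>>> apply_moves([
  [-0.3,-6,0,0,0,0,1],
  [-0.2,-6.5,0,0,0,0,1],
  [0,-6.5,0,0,0,0,1],
  [-0.5,-10.5,0,0,0,-5,1],
  [-0.5,-10.5,0,0,0,-5,1],
  [-0.5,-10.5,0,0,0,-5,1],
  [0,0,0,0,0,0,1],
  [0,0,0,0,0,0,1],
])

```text
t: 8.65
eef_pos: [0.5336, -0.0258, 0.0787]
tool_rot: [-0.003, 0.928, -0.371, 0.004]
contact_force: [-0.5, 0.6, -1.6]
gripper_width: 0.152
```

```bash
cat >>h.py <<'E'
C=np.array([-0.3,-2.0])
def arc(n,step,z=78.3):
    o,p,r=pose();e=np.array([[.5165,-.8563],[.8563,.5165]]);t=e@(p[:2]-O)-C
    print("radius %.2f phi %.2f"%(np.hypot(*t),np.degrees(np.arctan2(t[1],t[0]))))
    ph=np.degrees(np.arctan2(t[1],t[0])); P=[];A=[]
    for k in range(1,n+1):
        a=min(ph+step*k,90); P.append(tw(*(C+120*np.array([np.cos(np.radians(a)),np.sin(np.radians(a))])),z)); A.append(YAW+a)
    plan(P,A)
E
python3 - <<'E'
from h import *
st();tp();arc(7,5)
w=cal("wrist"); im=imaging.read_camera("wrist"); crop(im,200,90,240,170,3.3,"pics/w6.png")
E
```

```text
t8.65 p [533.6 -25.8  78.7] yaw-43.6 tilt [0.009 0.004] F [-0.5  0.6 -1.6] T [ 0.    0.05 -0.  ] w0.152 q [-0.21  0.45  0.18  2.03 -0.13  0.66 -0.71]
tray [115.8  32.6] z78.7 trayyaw 15.3 Ftray [-0.8 -0.1]
radius 121.18 phi 16.60
[-1.9,-10.4,0.5,-0.5,-0.3,-6.3,g]
[-0.5,-10.5,0.0,0.0,0.0,-5.0,g]
[-0.5,-10.5,0.0,0.0,0.0,-5.0,g]
[-0.5,-10.5,0.0,0.0,0.0,-5.0,g]
[-0.5,-10.5,0.0,0.0,0.0,-5.0,g]
[-0.5,-10.5,0.0,0.0,0.0,-5.0,g]
[-0.5,-10.5,0.0,0.0,0.0,-5.0,g]
```

View pics/w6.png

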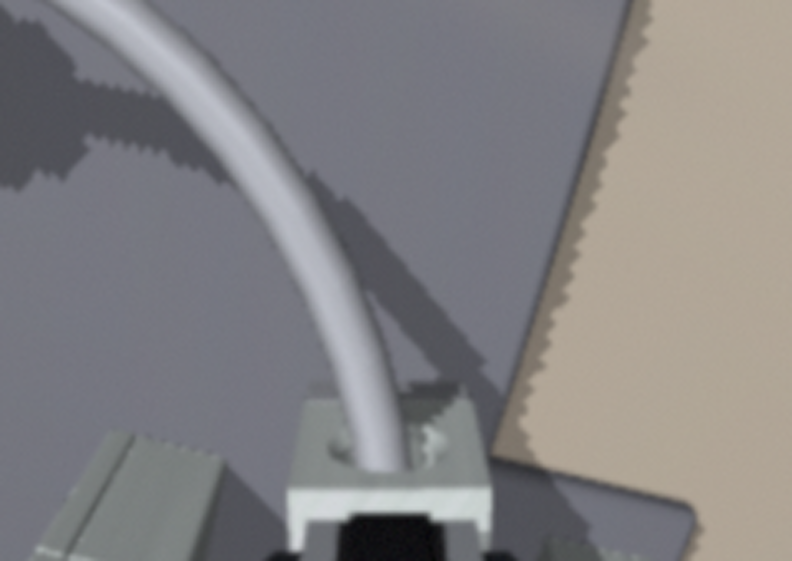

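>>> apply_moves([
  [-1.2,-10.4,0.3,-0.4,-0.3,-6,1],
  [-0.6,-10.5,0,0,0,-5,1],
  [-0.5,-10.5,0,0,0,-5,1],
  [-0.5,-10.5,0,0,0,-5,1],
  [-0.5,-10.5,0,0,0,-5,1],
  [-0.5,-10.5,0,0,0,-5,1],
  [0,0,0,0,0,0,1],
  [0,0,0,0,0,0,1],
])

```text
t: 9.7
eef_pos: [0.5594, 0.0273, 0.078]
tool_rot: [0.001, 0.994, -0.109, -0.001]
contact_force: [-0.2, 0.5, -1.7]
gripper_width: 0.147
```

```bash
python3 - <<'E'
from h import *
st();tp();arc(7,5)
w=cal("wrist"); im=imaging.read_camera("wrist"); crop(im,200,90,240,170,3.3,"pics/w7.png")
E
```

```text
t9.70 p [559.4  27.3  78. ] yaw-12.5 tilt [-0.003 -0.001] F [-0.2  0.5 -1.7] T [0.01 0.   0.01] w0.147 q [-0.19  0.49  0.04  1.96 -0.03  0.7  -0.35]
tray [83.7 82.2] z78.0 trayyaw 46.4 Ftray [-0.5  0.1]
radius 118.96 phi 45.09
[0.8,-10.4,-0.4,0.1,0.1,-3.7,g]
[-0.5,-10.5,0.0,0.0,0.0,-5.0,g]
[-0.5,-10.5,0.0,0.0,0.0,-5.0,g]
[-0.5,-10.5,0.0,0.0,0.0,-5.0,g]
[-0.5,-10.5,0.0,0.0,0.0,-5.0,g]
[-0.5,-10.5,0.0,0.0,0.0,-5.0,g]
[-0.5,-10.5,0.0,0.0,0.0,-5.0,g]
```

View pics/w7.png

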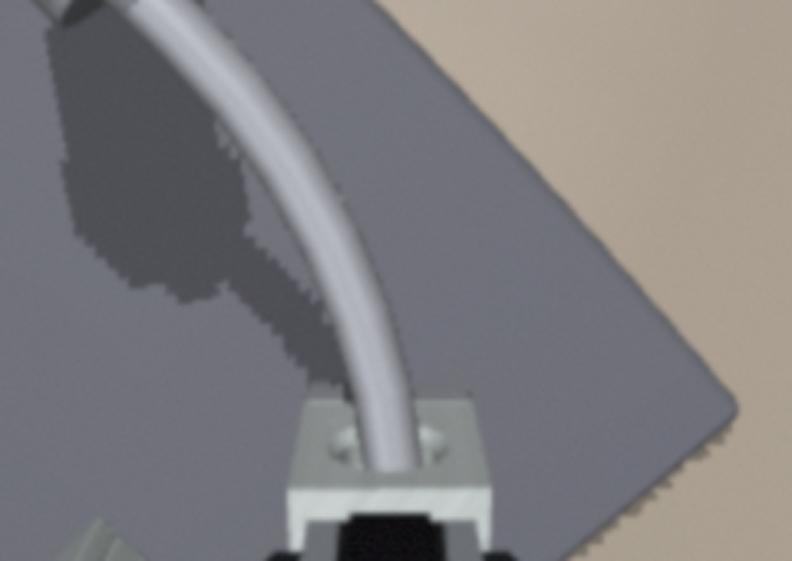

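>>> apply_moves([
  [0.6,-10.4,-0.2,0,0,-4.2,1],
  [-0.4,-10.5,0,0,0,-5,1],
  [-0.5,-10.5,0,0,0,-5,1],
  [-0.5,-10.5,0,0,0,-5,1],
  [-0.5,-10.5,0,0,0,-5,1],
  [-0.5,-10.5,0,0,0,-5,1],
  [0,0,0,0,0,0,1],
  [0,0,0,0,0,0,1],
])

```text
t: 10.75
eef_pos: [0.5573, 0.0846, 0.0777]
tool_rot: [0.002, 0.99, 0.144, -0.002]
contact_force: [0.2, 0.0, -1.6]
gripper_width: 0.153
```

```bash
python3 - <<'E'
from h import *
st();tp();arc(4,5)
w=cal("wrist"); im=imaging.read_camera("wrist"); crop(im,200,90,240,170,3.3,"pics/w8.png")
E
```

```text
t10.75 p [557.3  84.6  77.7] yaw16.5 tilt [-0.004 -0.005] F [ 0.2  0.  -1.6] T [ 0.05  0.08 -0.01] w0.153 q [-0.19  0.49 -0.09  1.94  0.07  0.72 -0.04]
tray [ 33.5 110. ] z77.7 trayyaw 75.4 Ftray [0.1 0.2]
radius 116.96 phi 73.19
[3.0,-10.4,-0.6,0.2,0.3,-2.8,g]
[-0.5,-10.5,0.0,0.0,0.0,-5.0,g]
[-0.5,-10.5,0.0,0.0,0.0,-5.0,g]
[-0.1,-3.8,0.0,0.0,0.0,-1.8,g]
```

View pics/w8.png

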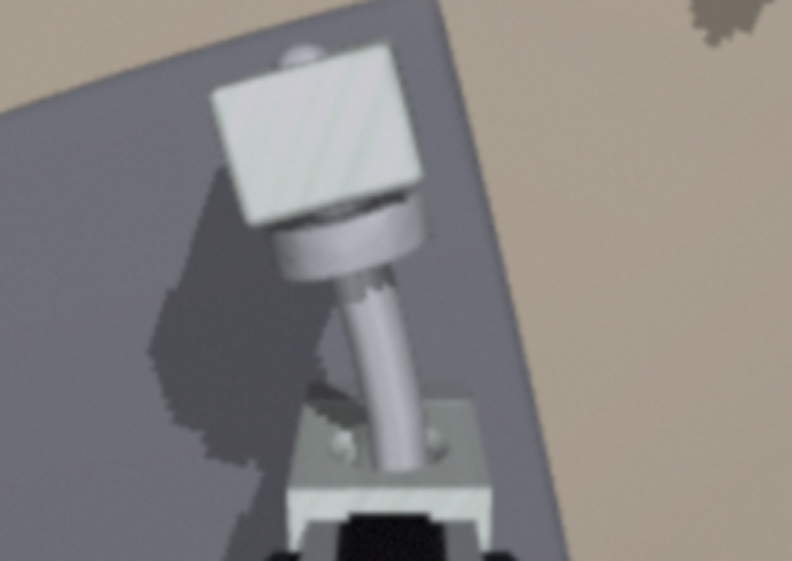

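>>> apply_moves([
  [1.8,-8,-0.3,0.2,0.3,-3,1],
  [0.2,-8,0,0,0,-4,1],
  [-0.3,-7,0,0,0,-4,1],
  [-0.2,-5,0,0,0,-2.5,1],
  [0,0,0,0,0,0,1],
  [0,0,0,0,0,0,1],
  [0,0,0,0,0,0,1],
  [0,0,0,0,0,0,1],
])

```text
t: 11.8
eef_pos: [0.5489, 0.1111, 0.0781]
tool_rot: [0.0, 0.965, 0.263, 0.0]
contact_force: [0.5, -1.4, -1.0]
gripper_width: 0.154
```

```bash
python3 - <<'E'
from h import *
st();tp();arc(2,5)
w=cal("wrist"); im=imaging.read_camera("wrist"); crop(im,200,90,240,170,3.3,"pics/w9.png")
im=imaging.read_camera("scene"); crop(im,330,150,60,60,10,"pics/s9.png")
E
```

```text
t11.80 p [548.9 111.1  78.1] yaw30.5 tilt [0.001 0.   ] F [ 0.5 -1.4 -1. ] T [0.02 0.01 0.  ] w0.154 q [-0.18  0.49 -0.16  1.95  0.12  0.71  0.12]
tray [  6.5 116.5] z78.1 trayyaw 89.4 Ftray [ 1.5 -0.3]
radius 118.67 phi 86.71
[1.5,-6.8,-0.2,0.0,-0.1,-0.6,g]
[0.0,0.0,0.0,0.0,0.0,0.0,g]
```

View pics/w9.png

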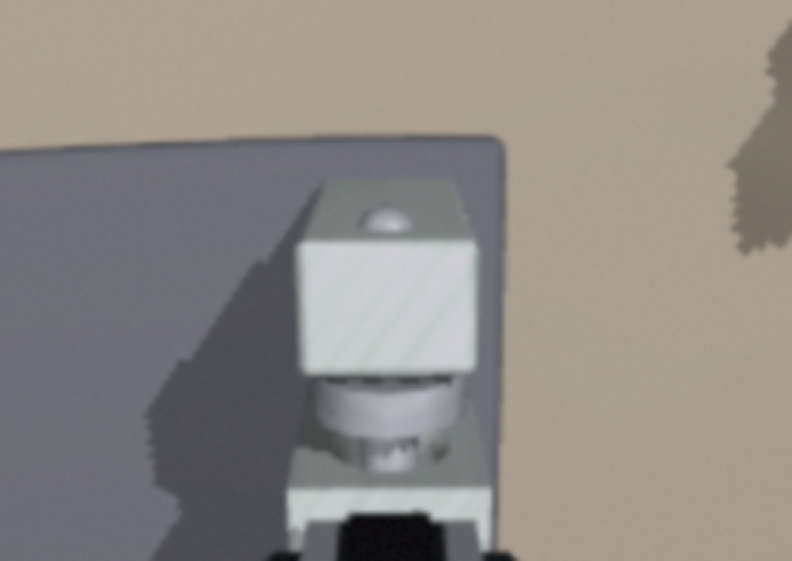

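View pics/s9.png

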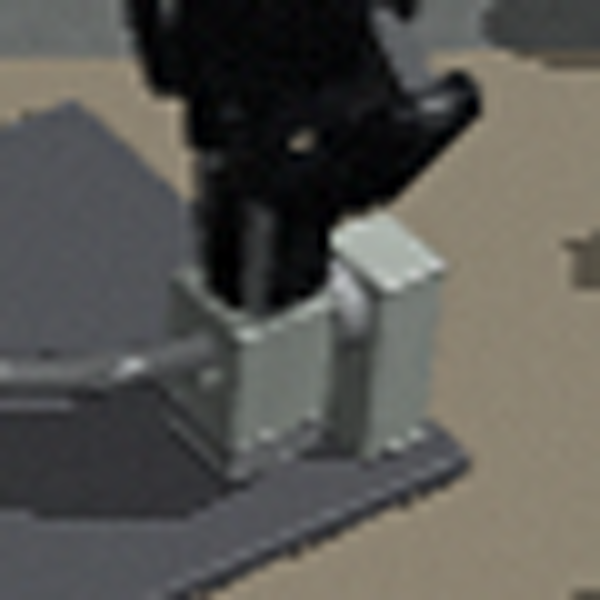

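>>> apply_moves([
  [0,-2.5,0,0,0,-0.6,1],
  [0,-2.5,0,0,0,0,1],
  [0,-1.5,0,0,0,0,1],
  [0,-1.5,0,0,0,0,1],
  [0,-1,0,0,0,0,1],
  [0,-1,0,0,0,0,1],
  [0,-1,0,0,0,0,1],
  [0,0,0,0,0,0,1],
])

```text
t: 12.9
eef_pos: [0.5455, 0.1165, 0.0782]
tool_rot: [0.003, 0.964, 0.267, 0.002]
contact_force: [2.4, -2.0, -3.1]
gripper_width: 0.15
```

```bash
python3 - <<'E'
from h import *
st();tp()
w=cal("wrist"); im=imaging.read_camera("wrist"); crop(im,200,90,240,170,3.3,"pics/w10.png")
im=imaging.read_camera("scene"); crop(im,330,150,60,60,10,"pics/s10.png")
E
```

```text
t12.90 p [545.5 116.5  78.2] yaw30.9 tilt [ 0.005 -0.004] F [ 2.4 -2.  -3.1] T [-0.44 -0.33 -0.03] w0.150 q [-0.2   0.49 -0.16  1.96  0.12  0.71  0.11]
tray [1.000e-01 1.164e+02] z78.2 trayyaw 89.8 Ftray [2.9 1.1]
```

View pics/w10.png

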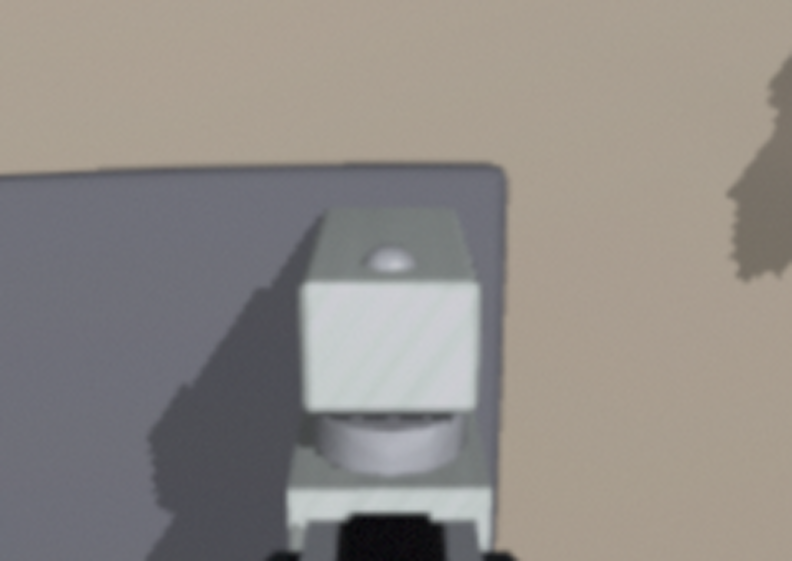

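View pics/s10.png

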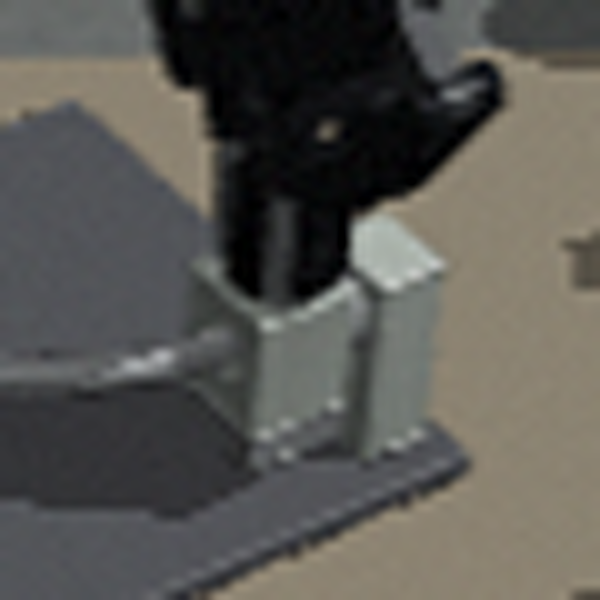

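>>> apply_moves([
  [0,-1.5,0,0,0,0,1],
  [0,-1,0,0,0,0,1],
  [0,-1,0,0,0,0,1],
  [0,-0.7,1,0,0,0,1],
  [0,-0.7,1,0,0,0,1],
  [0,-0.7,1,0,0,0,1],
  [0,-0.7,0.5,0,0,0,1],
  [0,-0.5,0,0,0,0,1],
])

```text
t: 14.0
eef_pos: [0.5458, 0.1168, 0.0767]
tool_rot: [0.006, 0.964, 0.265, 0.004]
contact_force: [3.8, -4.0, -4.9]
gripper_width: 0.148
```

```bash
python3 - <<'E'
from h import *
st();tp()
E
```

```text
t14.00 p [545.8 116.8  76.7] yaw30.7 tilt [ 0.011 -0.01 ] F [ 3.8 -4.  -4.9] T [-0.88 -0.78  0.01] w0.148 q [-0.21  0.49 -0.15  1.96  0.13  0.7   0.09]
tray [  0.  116.8] z76.7 trayyaw 89.6 Ftray [5.4 1.2]
```

```bash
python3 - <<'E'
from h import *
o,p,r=pose(); lin(p-[0,0,1.8],-58.9+89.8,1)
E
```

```text
[-0.0,-0.0,1.8,0.8,-0.3,-0.2,g]
```

>>> apply_moves([
  [0,0,1,0.3,0,0,1],
  [0,-0.3,0.8,0.3,0,0,1],
  [0,0,0,0,0,0,0.6],
  [0,0,0,0,0,0,0.5],
  [0,0,0,0,0,0,0.4],
  [0,0,0,0,0,0,0.2],
  [0,0,0,0,0,0,0.2],
  [0,0,0,0,0,0,0.2],
])

```text
t: 15.0
eef_pos: [0.5445, 0.1209, 0.0754]
tool_rot: [-0.001, 0.964, 0.266, 0.003]
contact_force: [0.7, -0.3, 0.5]
gripper_width: 0.4
```

```bash
python3 - <<'E'
from h import *
st();tp()
w=cal("wrist"); im=imaging.read_camera("wrist"); crop(im,200,90,240,170,3.3,"pics/w11.png")
im=imaging.read_camera("scene"); crop(im,330,150,60,60,10,"pics/s11.png")
im=imaging.read_camera("side"); crop(im,325,190,60,80,8,"pics/d11.png")
E
```

```text
t15.00 p [544.5 120.9  75.4] yaw30.9 tilt [0.004 0.003] F [ 0.7 -0.3  0.5] T [0.06 0.03 0.04] w0.400 q [-0.2   0.49 -0.16  1.96  0.12  0.7   0.1 ]
tray [ -4.1 117.8] z75.4 trayyaw 89.8 Ftray [0.6 0.4]
```

View pics/w11.png

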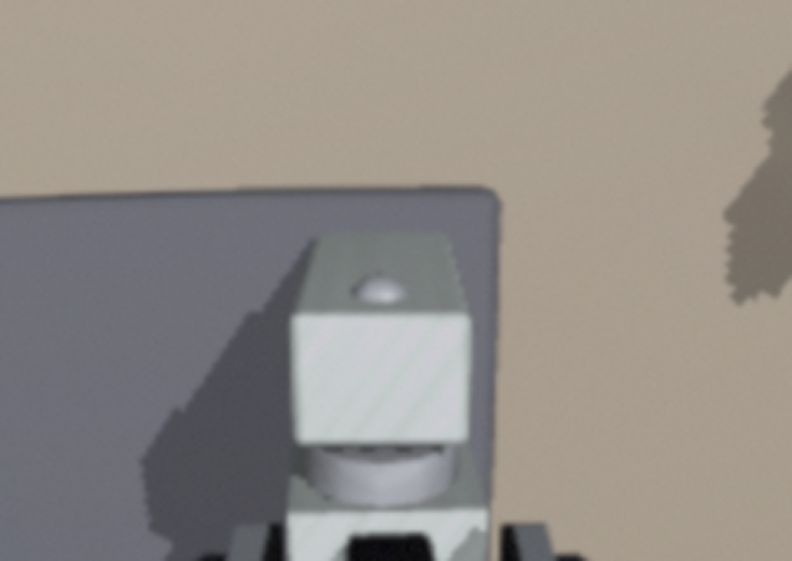

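View pics/s11.png

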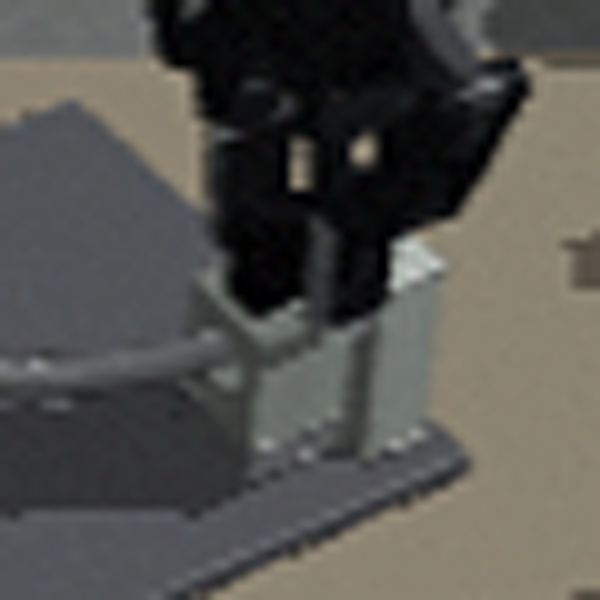

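View pics/d11.png

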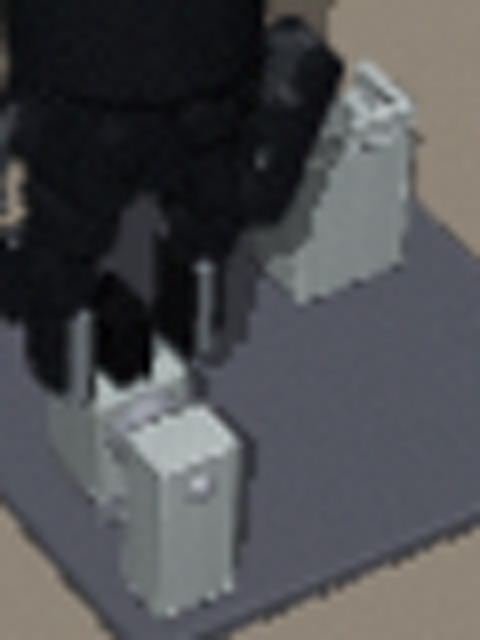

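>>> apply_moves([
  [0,0.5,0,0,0,0,-0.1],
  [0,0,0,0,0,0,-0.1],
  [0,0,-12,0,0,0,-0.1],
  [0,0,-20,0,0,0,-0.1],
  [0,0,-30,0,0,0,-0.1],
  [0,0,-30,0,0,0,-0.1],
  [0,10,-15,0,0,0,-0.1],
  [0,0,0,0,0,0,-0.1],
])

```text
t: 16.15
eef_pos: [0.5502, 0.1104, 0.1886]
tool_rot: [-0.001, 0.964, 0.266, 0.003]
contact_force: [-0.0, -0.6, -0.8]
gripper_width: 0.55
```

```bash
python3 - <<'E'
from h import *
st();tp()
w=cal("wrist"); im=imaging.read_camera("wrist"); np.save("pics/w12.npy",im); np.savez("pics/w12cal.npz",**w); crop(im,200,90,240,170,3.3,"pics/w12.png")
im=imaging.read_camera("scene"); crop(im,320,140,70,70,8,"pics/s12.png")
o,p,r=pose(); T=np.array([500,-351,150]); lin(T,101.4,9)
E
```

```text
t16.15 p [550.2 110.4 188.6] yaw30.8 tilt [0.006 0.003] F [-0.  -0.6 -0.8] T [0.03 0.   0.  ] w0.550 q [-0.16  0.34 -0.18  1.87  0.07  0.93  0.16]
tray [  7.7 117.2] z188.6 trayyaw 89.7 Ftray [ 0.5 -0.3]
[-31.1,41.3,3.9,-0.0,-0.2,-7.8,g]
[-36.4,36.7,4.1,0.0,0.0,-7.8,g]
[-41.0,31.4,4.1,0.0,0.0,-7.8,g]
[-44.9,25.5,4.1,0.0,0.0,-7.8,g]
[-48.0,19.1,4.1,0.0,0.0,-7.8,g]
[-50.1,12.4,4.1,0.0,0.0,-7.8,g]
[-51.4,5.5,4.1,0.0,0.0,-7.8,g]
[-51.6,-1.6,4.1,0.0,0.0,-7.8,g]
[-50.9,-8.6,4.1,0.0,0.0,-7.8,g]
```

View pics/w12.png

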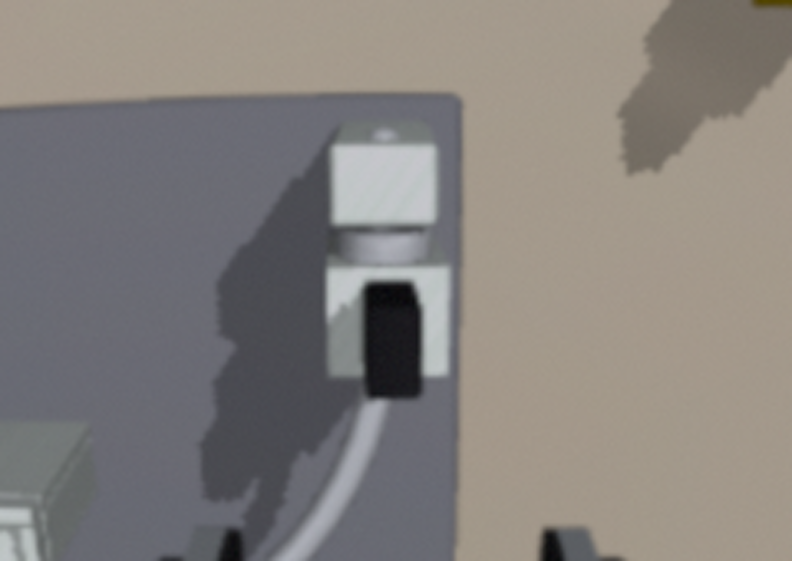

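View pics/s12.png

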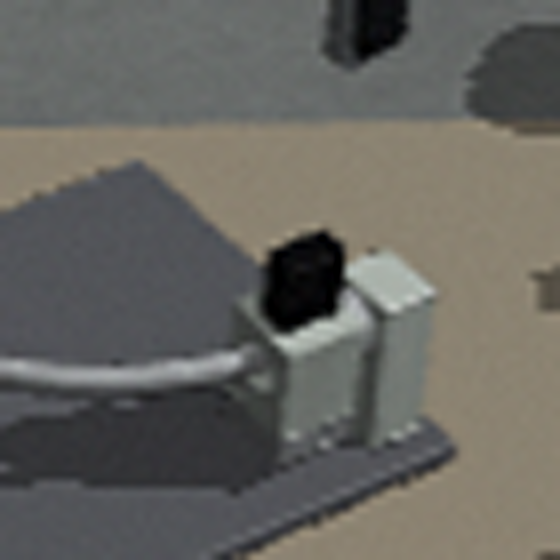

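```bash
python3 - <<'E'
from h import *
e=np.array([[.5165,-.8563],[.8563,.5165]])
w=dict(np.load("pics/w12cal.npz")); w["fish"]=True
for n,u,z in [("carr frontL",(327,264),.0735),("frontR",(449,264),.0735),("backL",(327,375),.0735),("backR",(449,377),.0735),("postnear",(384,224),.072),("postfar",(384,143),.072),("collar bottom-top edge",(384,262),.0725)]:
    p=onz(w,(200+u[0]/3.3,90+u[1]/3.3),z)*1e3; print(n,(e@(p[:2]-O)).round(1))
E
```

```text
carr frontL [-16.3 103.2]
frontR [-16.1 134.6]
backL [ 14.1 102.5]
backR [ 14.9 135.1]
postnear [-26.4 117.9]
postfar [-47.4 118. ]
collar bottom-top edge [-16.5 117.9]
```

>>> apply_moves([
  [-31,41,2,0,0,-7.8,-0.1],
  [-36.5,36.5,2,0,0,-7.8,-0.1],
  [-41,31.5,2,0,0,-7.8,-0.1],
  [-45,25.5,4,0,0,-7.8,-0.1],
  [-48,19,4,0,0,-7.8,-0.1],
  [-50,12.5,4,0,0,-7.8,-0.1],
  [-51.5,5.5,4,0,0,-7.8,-0.1],
  [-51.5,-1.5,4,0,0,-7.8,-0.1],
])

```text
t: 17.25
eef_pos: [0.5069, -0.3029, 0.1467]
tool_rot: [-0.008, 0.668, 0.744, -0.0]
contact_force: [1.4, 0.9, 0.0]
gripper_width: 0.55
```

```bash
python3 - <<'E'
from h import *
st(); lin([505,-351,160],101.4,3)
E
```

```text
t17.25 p [ 506.9 -302.9  146.7] yaw96.2 tilt [-0.013  0.011] F [1.4 0.9 0. ] T [ 0.04 -0.04  0.01] w0.550 q [ 0.62  0.45 -0.24  1.82  0.12  0.91  2.  ]
[-15.8,-2.4,-4.6,-0.7,-0.7,-1.7,g]
[-15.8,-2.8,-4.4,0.0,0.0,-1.7,g]
[-15.7,-3.3,-4.4,0.0,0.0,-1.7,g]
```

Carrier front is at tray x ≈ -16, touching the collar, and it hangs level. Next I'll settle above the keeper and look.

>>> apply_moves([
  [-11,-2.4,-4,-0.7,-0.7,-1.7,-0.1],
  [-8,-2.8,-3,0,0,-1.7,-0.1],
  [-5,-3,0,0,0,-1.7,-0.1],
  [0,0,0,0,0,0,-0.1],
  [0,0,0,0,0,0,-0.1],
  [0,0,0,0,0,0,-0.1],
  [0,0,0,0,0,0,-0.1],
  [0,0,0,0,0,0,-0.1],
])

```text
t: 18.25
eef_pos: [0.496, -0.3305, 0.1446]
tool_rot: [-0.007, 0.636, 0.772, -0.001]
contact_force: [0.3, -0.1, 0.6]
gripper_width: 0.547
```

```bash
python3 - <<'E'
from h import *
st()
w=cal("wrist"); im=imaging.read_camera("wrist"); np.save("pics/w13.npy",im); np.savez("pics/w13cal.npz",**w); crop(im,200,80,240,200,3,"pics/w13.png")
E
```

```text
t18.25 p [ 496.  -330.5  144.6] yaw101.1 tilt [-0.012  0.007] F [ 0.3 -0.1  0.6] T [-0.01  0.    0.  ] w0.547 q [ 0.67  0.46 -0.25  1.81  0.14  0.9   2.13]
```

View pics/w13.png

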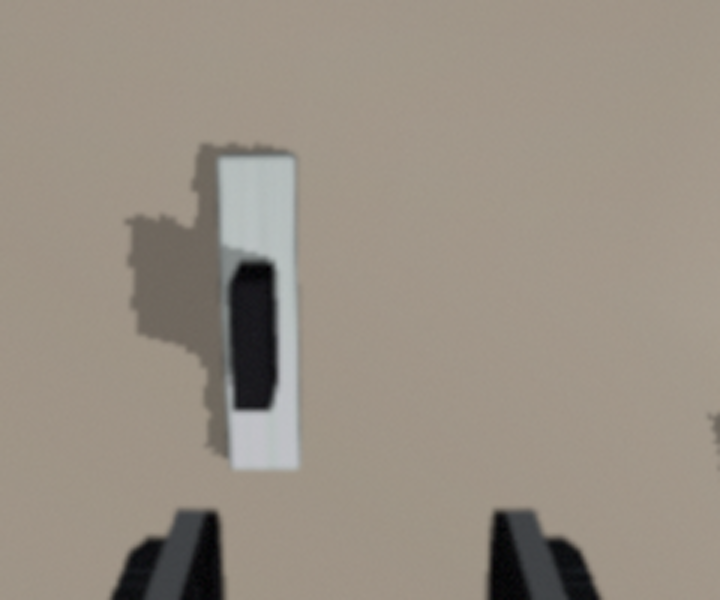

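```bash
python3 - <<'E'
from h import *
w=dict(np.load("pics/w13cal.npz")); w["fish"]=True
P=np.array([onz(w,(200+x/3,80+y/3),.01)*1e3 for x,y in [(219,155),(294,155),(299,468),(232,468)]])
print(P.round(1),P.mean(0).round(1))
for i,j in[(0,1),(1,2),(3,2),(0,3)]:
    v=P[j]-P[i];print(np.linalg.norm(v).round(1),np.degrees(np.arctan2(v[1],v[0])).round(1))
c=P.mean(0);lin([c[0],c[1],80],101.5,4)
E
```

```text
[[ 450.1 -377.6   10. ]
 [ 446.1 -355.5   10. ]
 [ 545.9 -336.1   10. ]
 [ 550.3 -357.8   10. ]] [ 498.1 -356.7   10. ]
22.5 100.2
101.7 11.0
22.2 101.4
102.2 11.2
[-6.7,-0.6,16.1,-0.6,-0.5,-0.1,g]
[-6.5,-0.8,16.1,0.0,0.0,-0.1,g]
[-6.5,-0.8,16.1,0.0,0.0,-0.1,g]
[-6.5,-0.8,16.1,0.0,0.0,-0.1,g]
```

>>> apply_moves([
  [-9,-1,20,-0.6,-0.5,0,-0.1],
  [-9,-1,25,0,0,0,-0.1],
  [-7,-0.8,25,0,0,0,-0.1],
  [0,0,18,0,0,0,-0.1],
  [0,0,8,0,0,0,-0.1],
  [0,0,0,0,0,0,-0.1],
  [0,0,0,0,0,0,-0.1],
  [0,0,0,0,0,0,-0.1],
])

```text
t: 19.3
eef_pos: [0.5011, -0.3559, 0.049]
tool_rot: [0.003, 0.635, 0.773, 0.001]
contact_force: [0.3, -0.2, 0.2]
gripper_width: 0.55
```

```bash
python3 - <<'E'
from h import *
st()
w=cal("wrist"); im=imaging.read_camera("wrist"); np.save("pics/w14.npy",im); crop(im,200,80,240,200,3,"pics/w14.png")
lin([498.3,-356,13],101.1,4)
E
```

```text
t19.30 p [ 501.1 -355.9   49. ] yaw101.2 tilt [ 0.006 -0.003] F [ 0.3 -0.2  0.2] T [ 0.03  0.04 -0.01] w0.550 q [ 0.68  0.6  -0.22  1.83  0.18  0.72  2.13]
[0.2,-0.8,9.0,0.3,0.2,0.0,g]
[0.1,-0.7,9.0,0.0,0.0,0.0,g]
[0.1,-0.7,9.0,0.0,0.0,0.0,g]
[0.1,-0.7,9.0,0.0,0.0,0.0,g]
```

View pics/w14.png

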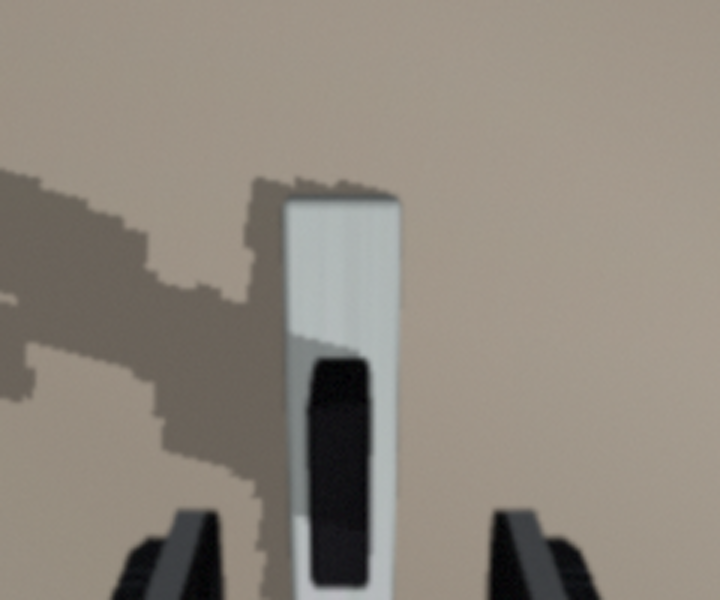

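>>> apply_moves([
  [-1.5,-0.8,12,0.3,0.2,0,0],
  [-1.2,-0.7,12,0,0,0,0],
  [0,-0.7,8,0,0,0,0],
  [0,-0.5,3.5,0,0,0,0],
  [0,0,0,0,0,0,0.4],
  [0,0,0,0,0,0,1],
  [0,0,0,0,0,0,1],
  [0,0,0,0,0,0,1],
])

```text
t: 20.35
eef_pos: [0.4991, -0.3596, 0.0114]
tool_rot: [0.0, 0.635, 0.773, -0.0]
contact_force: [-0.5, 0.0, -1.5]
gripper_width: 0.129
```

```bash
python3 - <<'E'
from h import *
st()
w=cal("wrist"); im=imaging.read_camera("wrist"); np.save("pics/w15.npy",im); crop(im,200,80,240,200,3,"pics/w15.png")
E
```

```text
t20.35 p [ 499.1 -359.6   11.4] yaw101.2 tilt [ 0.001 -0.001] F [-0.5  0.  -1.5] T [-0.01 -0.02 -0.02] w0.129 q [ 0.67  0.66 -0.2   1.84  0.2   0.66  2.12]
```

View pics/w15.png

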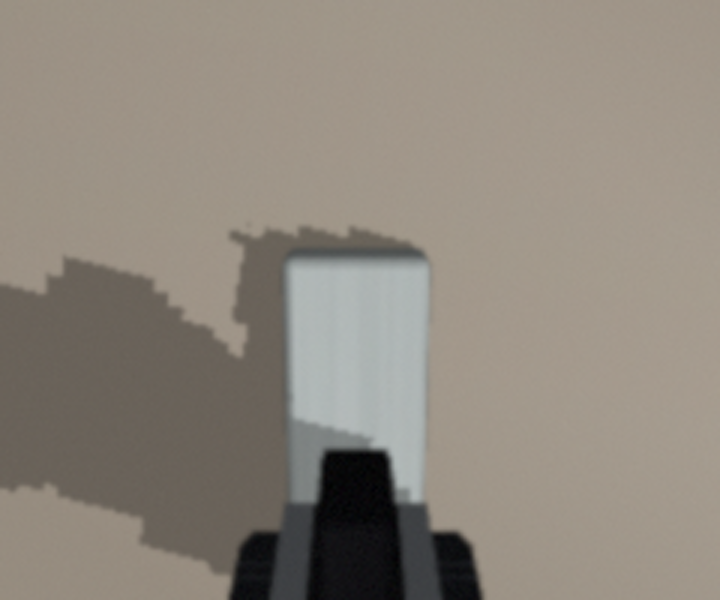

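```bash
python3 - <<'E'
from h import *
o,p,r=pose();w=cal("wrist")
for u in [(287,258),(429,258)]:
    q=onz(w,(200+u[0]/3,80+u[1]/3),.01)*1e3; print(r.inv().apply(q-p).round(1))
# tray centre by saddles (501.3,-50.1)
o,p,r=pose(); a=101.2
pts=[p+[0,0,40],p+[-5,15,100]];ps=[a,a-5]
T=np.array([501.3,-50.1,130]); p1=pts[-1]; n=7
for k in range(1,n+1): pts.append(p1+(T-p1)*k/n); ps.append(a-5+(31.1-a+5)*k/n)
plan(pts,ps)
E
```

```text
[ -8.8 -51.7   1.4]
[ 13.6 -51.7   1.4]
[-0.0,0.0,-40.0,0.0,0.0,-0.0,g]
[15.7,-2.0,-60.0,0.0,0.0,5.0,g]
[41.7,5.6,-2.7,0.0,0.0,9.3,g]
[42.1,-1.2,-2.7,0.0,0.0,9.3,g]
[41.3,-8.0,-2.7,0.0,0.0,9.3,g]
[39.5,-14.6,-2.7,0.0,0.0,9.3,g]
[36.6,-20.8,-2.7,0.0,0.0,9.3,g]
[32.8,-26.4,-2.7,0.0,0.0,9.3,g]
[28.0,-31.4,-2.7,0.0,0.0,9.3,g]
```

>>> apply_moves([
  [0,0,-40,0,0,0,1],
  [15,-2,-60,0,0,5,1],
  [41,5.5,-6,0,0,9.3,1],
  [42,-1,-6,0,0,9.3,1],
  [41,-8,-4,0,0,9.3,1],
  [39.5,-14.5,-3,0,0,9.3,1],
  [36.5,-21,-3,0,0,9.3,1],
  [33,-26.5,-3,0,0,9.3,1],
])

```text
t: 21.4
eef_pos: [0.5048, -0.0902, 0.1409]
tool_rot: [0.001, 0.946, 0.325, 0.002]
contact_force: [-0.0, 0.4, -1.1]
gripper_width: 0.13
```

```bash
python3 - <<'E'
from h import *
st();tp(); lin([501.5,-50,125],31.1,3)
E
```

```text
t21.40 p [504.8 -90.2 140.9] yaw37.9 tilt [ 0.004 -0.001] F [-0.   0.4 -1.1] T [-0.02 -0.08 -0.05] w0.130 q [ 0.11  0.33 -0.07  2.02  0.03  0.79  0.69]
tray [156.1 -25.2] z140.9 trayyaw 96.8 Ftray [-0.4  0.2]
[7.4,-11.3,5.3,0.2,-0.1,2.3,g]
[6.9,-11.5,5.3,0.0,0.0,2.3,g]
[6.4,-11.8,5.3,0.0,0.0,2.3,g]
```

>>> apply_moves([
  [5.5,-8.5,4,0.2,0,2.3,1],
  [5,-8,4,0,0,2.3,1],
  [4,-7,4,0,0,1.8,1],
  [3,-5,3,0,0,0.5,1],
  [0,0,0,0,0,0,1],
  [0,0,0,0,0,0,1],
  [0,0,0,0,0,0,1],
  [0,0,0,0,0,0,1],
])

```text
t: 22.4
eef_pos: [0.5032, -0.0513, 0.1268]
tool_rot: [-0.001, 0.963, 0.269, 0.002]
contact_force: [0.3, 0.6, -0.8]
gripper_width: 0.125
```

```bash
python3 - <<'E'
from h import *
st();tp(); lin([501.5,-50,100],31.1,3)
w=cal("wrist"); im=imaging.read_camera("wrist"); np.save("pics/w16.npy",im);np.savez("pics/w16cal.npz",**w); crop(im,200,80,240,200,3,"pics/w16.png")
im=imaging.read_camera("side"); crop(im,320,150,80,80,7,"pics/d16.png")
im=imaging.read_camera("scene"); crop(im,260,130,80,80,7,"pics/s16.png")
E
```

```text
t22.40 p [503.2 -51.3 126.8] yaw31.2 tilt [0.004 0.003] F [ 0.3  0.6 -0.8] T [ 0.01  0.05 -0.01] w0.125 q [ 0.03  0.34 -0.06  2.05  0.02  0.75  0.5 ]
tray [122.   -6.5] z126.8 trayyaw 90.1 Ftray [-0.4  0.6]
[-0.3,-0.7,8.9,-0.0,-0.3,0.0,g]
[-0.3,-0.7,8.9,0.0,0.0,0.0,g]
[-0.3,-0.7,8.9,0.0,0.0,0.0,g]
```

View pics/w16.png

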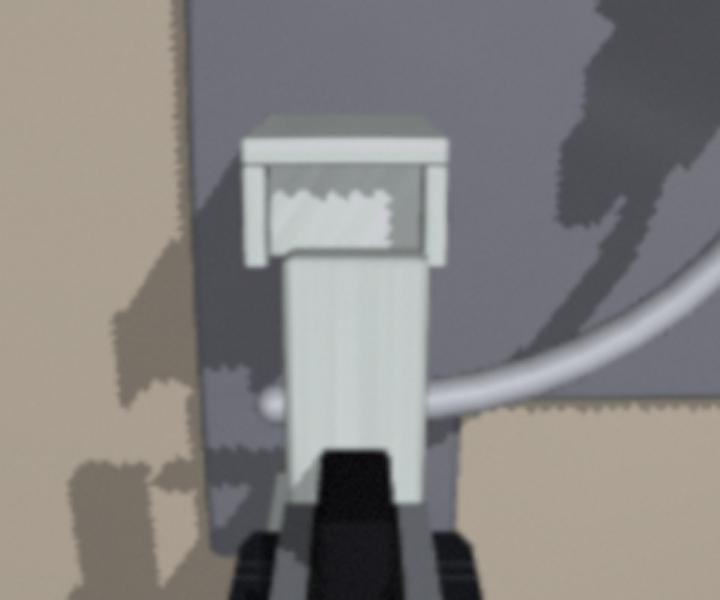

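View pics/d16.png

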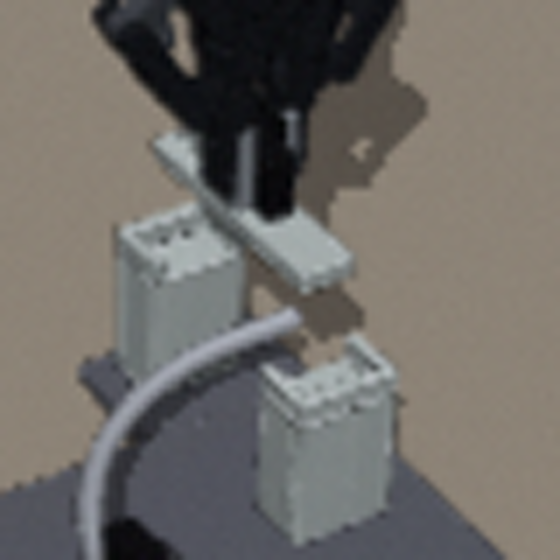

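View pics/s16.png

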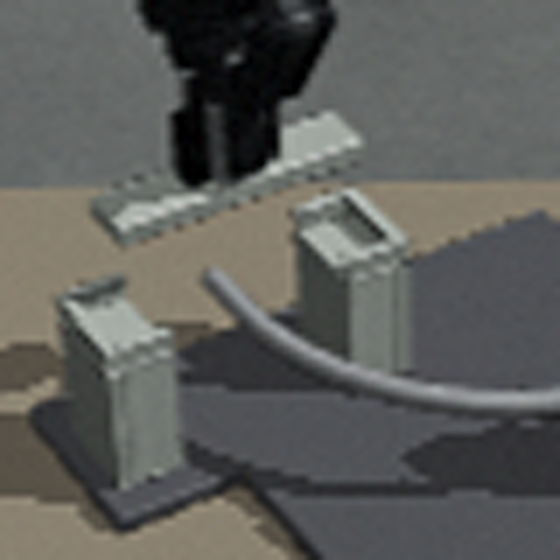

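```bash
python3 - <<'E'
from h import *
w=dict(np.load("pics/w16cal.npz")); w["fish"]=True
o,p,r=pose()
f=lambda u,z:r.inv().apply(onz(w,(200+u[0]/3,80+u[1]/3),z)*1e3-p).round(1)
for u in [(242,140),(447,140),(244,266),(446,265),(266,266),(426,265)]: print("sad",f(u,.078))
for u in [(285,257),(429,257)]: print("keep",f(u,(p[2]-1.4)/1e3))
for u in [(287,500),(423,500)]: print("keep near",f(u,(p[2]-1.4)/1e3))
print("tip",f((262,403),.06))
E
```

```text
sad [-21.8 -67.5  48.7]
sad [ 20.  -67.5  48.9]
sad [-22.1 -40.9  48.7]
sad [ 20.4 -41.1  48.9]
sad [-17.4 -40.9  48.7]
sad [ 16.2 -41.1  48.9]
keep [ -9.8 -53.7   1.4]
keep [ 12.9 -53.7   1.5]
keep near [-10.5 -10.9   1.4]
keep near [ 13.1 -10.8   1.5]
tip [-21.1  -2.7  66.7]
```

>>> apply_moves([
  [-1,-1,10,0,-0.2,0,1],
  [-1,-1,10,0,0,0,1],
  [0,0,8,0,0,0,1],
  [0,0,5,0,0,0,1],
  [0,0,2,0,0,0,1],
  [0,0,0,0,0,0,1],
  [0,0,0,0,0,0,1],
  [0,0,0,0,0,0,1],
])

```text
t: 23.55
eef_pos: [0.5002, -0.0503, 0.089]
tool_rot: [-0.001, 0.963, 0.269, 0.0]
contact_force: [-0.5, -0.2, -0.9]
gripper_width: 0.125
```

```bash
python3 - <<'E'
from h import *
st();tp()
w=cal("wrist"); im=imaging.read_camera("wrist"); np.save("pics/w17.npy",im);np.savez("pics/w17cal.npz",**w); crop(im,200,80,240,200,3,"pics/w17.png")
im=imaging.read_camera("side"); crop(im,320,150,80,80,7,"pics/d17.png")
im=imaging.read_camera("scene"); crop(im,260,130,80,80,7,"pics/s17.png")
E
```

```text
t23.55 p [500.2 -50.3  89. ] yaw31.2 tilt [0.    0.001] F [-0.5 -0.2 -0.9] T [-0.04  0.   -0.02] w0.125 q [ 0.02  0.39 -0.06  2.08  0.03  0.67  0.49]
tray [119.5  -8.6] z89.0 trayyaw 90.1 Ftray [-0.1 -0.5]
```

View pics/w17.png

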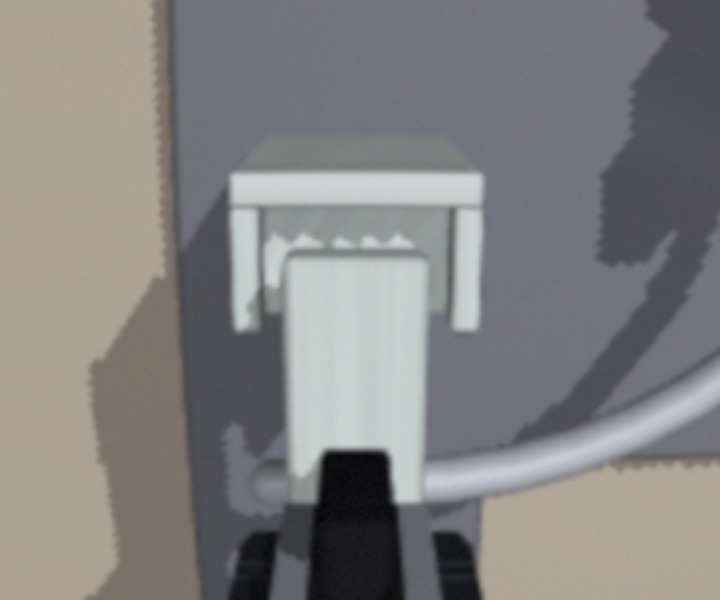

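View pics/d17.png

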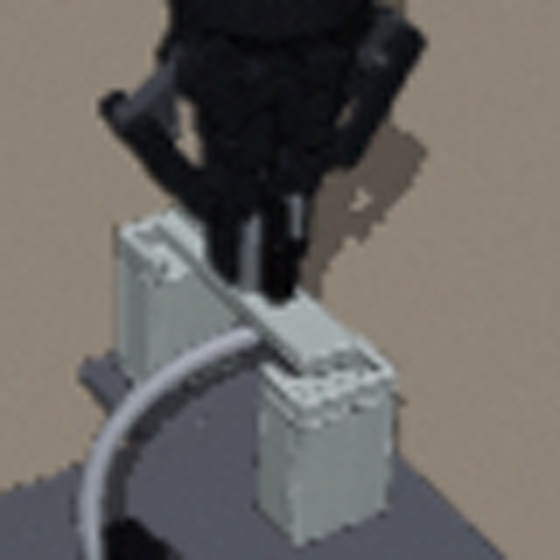

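View pics/s17.png

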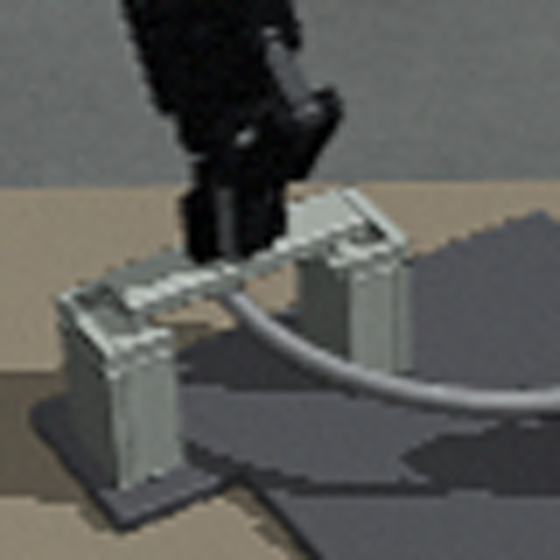

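>>> apply_moves([
  [0,0,3,0,0,0,1],
  [0,0,3,0,0,0,1],
  [0,0,2,0,0,0,1],
  [0,0,1,0,0,0,1],
  [0,0,0.5,0,0,0,1],
  [0,0,0,0,0,0,1],
  [0,0,0,0,0,0,1],
  [0,0,0,0,0,0,1],
])

```text
t: 24.7
eef_pos: [0.5001, -0.0503, 0.079]
tool_rot: [-0.001, 0.963, 0.269, 0.0]
contact_force: [-0.0, 0.6, 0.6]
gripper_width: 0.131
```

```bash
python3 - <<'E'
from h import *
st();tp()
w=cal("wrist"); im=imaging.read_camera("wrist"); crop(im,200,80,240,200,3,"pics/w18.png")
im=imaging.read_camera("scene"); crop(im,260,130,80,80,7,"pics/s18.png")
E
```

```text
t24.70 p [500.1 -50.3  79. ] yaw31.2 tilt [-0.     0.001] F [-0.   0.6  0.6] T [0.01 0.07 0.  ] w0.131 q [ 0.02  0.41 -0.06  2.09  0.03  0.65  0.49]
tray [119.5  -8.6] z79.0 trayyaw 90.1 Ftray [-0.6  0.3]
```

View pics/w18.png

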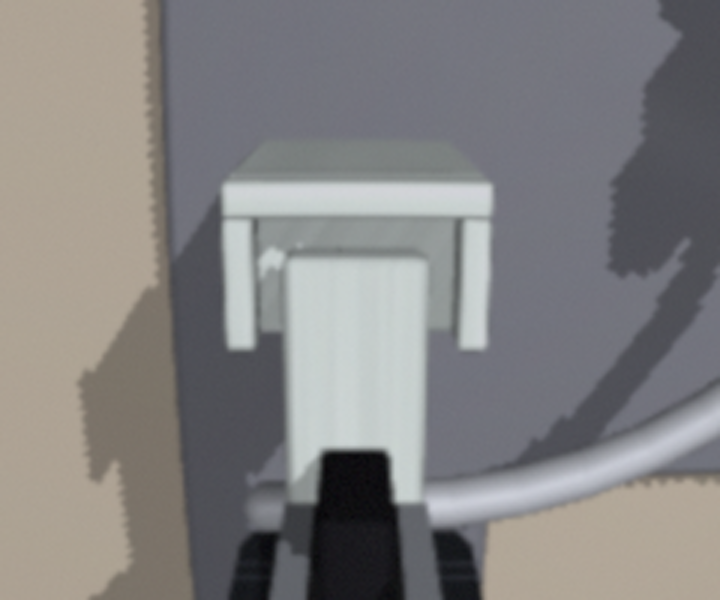

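View pics/s18.png

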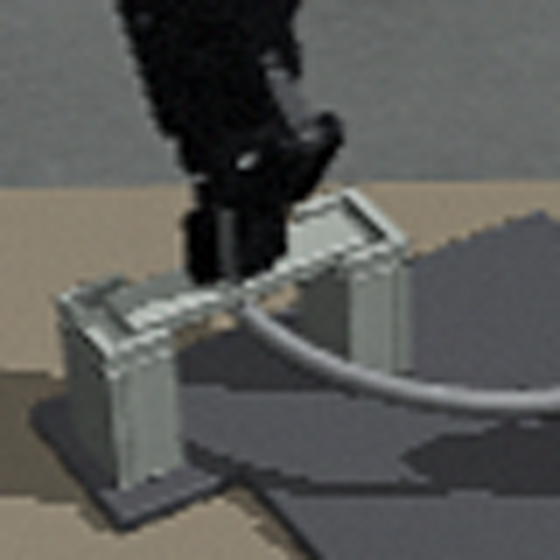

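>>> apply_moves([
  [0,0,0.4,0,0,0,1],
  [0,0,0,0,0,0,0.6],
  [0,0,0,0,0,0,0.4],
  [0,0,0,0,0,0,0.2],
  [0,0,0,0,0,0,0.2],
  [0,0,-12,0,0,0,0.2],
  [0,0,-25,0,0,0,0.2],
  [0,0,-35,0,0,0,0.2],
])

```text
t: 25.8
eef_pos: [0.4988, -0.0503, 0.1519]
tool_rot: [-0.001, 0.963, 0.269, -0.002]
contact_force: [0.3, -1.2, -0.1]
gripper_width: 0.4
```

>>> apply_moves([
  [0,0,-40,0,0,0,0],
  [5,20,-40,0,0,0,0],
  [20,40,-20,0,0,0,0],
  [20,45,0,0,0,0,0],
  [20,40,0,0,0,0,0],
  [0,0,0,0,0,0,0],
  [0,0,0,0,0,0,0],
  [0,0,0,0,0,0,0],
])

```text
t: 26.8
eef_pos: [0.6332, -0.1415, 0.2654]
tool_rot: [0.0, 0.963, 0.271, 0.003]
contact_force: [-0.1, 0.3, 0.2]
gripper_width: 0.503
```

```bash
python3 - <<'E'
from h import *
st();tp()
im=imaging.read_camera("wrist"); cv2.imwrite("pics/w19.png",im[...,::-1])
im=imaging.read_camera("side"); np.save("pics/d19.npy",im); crop(im,295,150,120,130,4.5,"pics/d19.png")
im=imaging.read_camera("scene"); np.save("pics/s19.npy",im);crop(im,255,145,135,85,5.5,"pics/s19.png"); cv2.imwrite("pics/s19f.png",im[...,::-1])
E
```

```text
t26.80 p [ 633.2 -141.5  265.4] yaw31.4 tilt [0.006 0.001] F [-0.1  0.3  0.2] T [-0.06  0.   -0.04] w0.503 q [ 0.12  0.4   0.    1.59 -0.    1.14  0.67]
tray [266.3  58.2] z265.4 trayyaw 90.3 Ftray [-0.3  0.1]
```

View pics/w19.png

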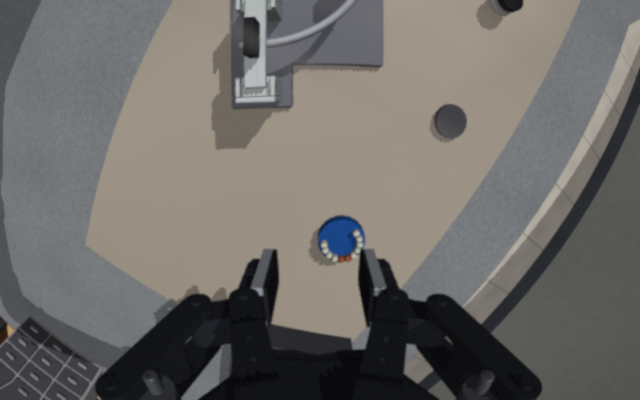

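View pics/d19.png

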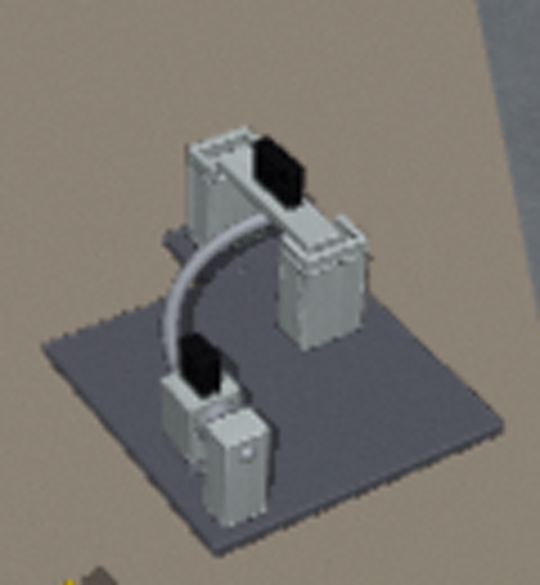

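View pics/s19.png

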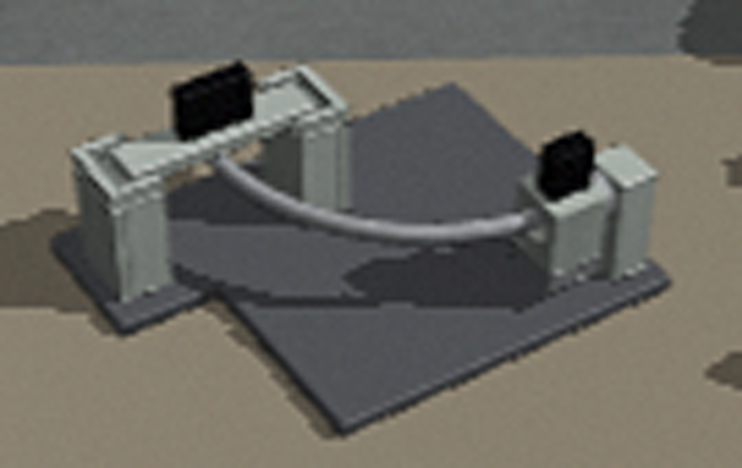

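View pics/s19f.png

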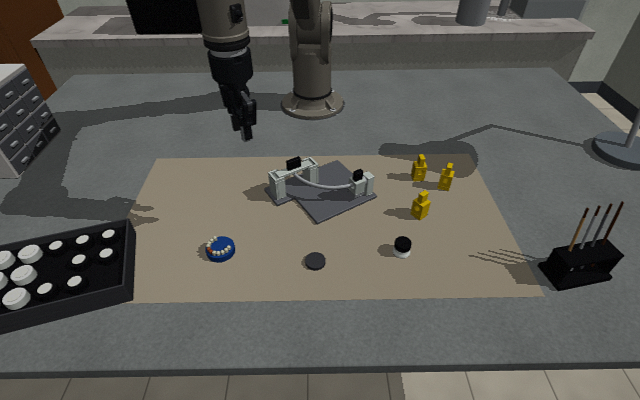

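Both parts are in place and the bystanders sit at the same pixels as at the start: model (220,249), disc (315,261), jar (402,247).

```bash
python3 - <<'E'
from station import bot
print(bot.hand_in())
E
```

```text
the job is handed in; nothing more can be done
None
```

The job is done and handed in at about 27 s of the 64 s allowed; the hand-in reported no verdict.

- **Carrier:** I gripped the grey carrier by its black tab, threaded it onto the bar's tip and slid it round the bend against the stop collar, then let go. A light push of about 5 N no longer moved it. The close wrist view taken after release put its front face at tray x about -16 mm, against the collar face at -15 mm and within camera error. It hangs tab up.
- **Keeper:** I laid it across the bar's free end and let go once contact showed. The last pictures show it flat inside both saddles' walls, with its tab up. The TCP stood at 79.0 mm, where the 68 mm seat called for about 79.4 mm.
- **Bystanders:** the jar, the dental model and the disc show at the same pixels as at the start, and I moved none of the yellow look-alikes.
- **Disagreements:**
  - My first tray position was about 2 mm off along the tray's y. I corrected it from close wrist views before threading and placing.
  - Wrist-camera readings also disagreed with the TCP by about 2 mm, within the stated calibration.
- **Forces:** readings at the end of each move stayed below about 8 N, and no check failed.

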